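Load the maize sample cassettes into the reader

ROBOT

A 7-joint arm with a two-finger parallel gripper is mounted at the origin on the work surface. World frame = base frame: x ahead of the robot, y to its left, z up, the work surface at z = 0. Lengths are in m, angles in rad, forces in N, time in s.
With the tool pointing down it reaches from about 0.4 to 0.875 m from the base axis. Payload 19.3 kg.
Tool frame: the origin (TCP) lies at the very end of the fingers, on their centre line; the grasp point (between the pads) lies 19 mm behind it; z points along the fingers, y is the line along which they close (so a half turn about z gives the same grasp; the last joint's range is limited). The gripper opens to 85 mm and grips with 20 to 120 N. Pads are 22 mm wide; open, the fingers measure 114 mm over their backs; the gripper's body (76 mm by 85 mm) begins 54 mm behind the grasp point. The pads swing forward as they close: fully open they stand 13 mm farther back than shut.
Start: joints at [1.264, 0.521, -0.036, 1.599, 0.021, 1.021, -0.113], TCP at [0.147, -0.608, 0.231] pointing down, gripper open.
Joint ranges: [-2.91, 2.91], [-0.3, 2.13], [-1.5, 1.42], [0.17, 2.43], [-1.26, 4.41], [0.16, 1.93], [-2.52, 2.52]. Speed limits (rad/s): [1.89, 1.89, 2.39, 2.39, 3.01, 3.01, 3.01].

INTERFACE

Orientations are given as [roll, pitch, yaw] about the fixed x, y, z axes, in that order (R = Rz(yaw) Ry(pitch) Rx(roll)).
In Python, from workcell import bot gives the robot as it stands.
- The arm moves only by the tool servo_tool, never from a script. Its argument "plan" is a list of rows, each a list of 7 numbers: the finger opening in cm, from 0 to 8.54, then the shift along the tool's x, y, z in cm, then the turn, a rotation vector about the tool's x, y, z in degrees. In form: [[fingers, x, y, z, wx, wy, wz], ...]. A call has 1 to 10 rows; each row is the pose to reach, as a shift and turn from the pose commanded when the call began, along the tool's axes at that moment; what a row does not reach only later rows make up. A row lasts 1/10 s, in which the tool goes at most 50 mm and 8.59 degrees, less where a joint would pass 70% of its speed; a pose out of reach is approached as far as the arm can. A call with a gripper value outside its range is refused whole. The fingers move at their own pace and stop on an object; "force" is the grip in N (left out, the last holds). Time passes only in rows, so rows that repeat a pose let the fingers close. It gives the time, the measured TCP pose, the force, the opening and the grip force at its end, in the units of the state.
- bot.observe(): the state, without advancing time (a new reading comes with each control period).
- bot.grab_frame(name): name is "scene" or "top" or "wrist"; returns a dict with "frame" (384x512x3 uint8, blue, green, red), "mtx" (3x3 intrinsics, pixels), "R" (3x3) and "t" (3): a world point X has camera coordinates R X + t; the wrist camera has in their place "T_tool_cam" (4x4, takes a point from camera to tool coordinates, whose origin is the TCP and whose axes are the flange's). Camera axes: x right, y down, z forward; pixel columns grow to the right and rows downward; lengths in m; the calibration is good to about 2 mm. A picture is of the moment at which its call begins: read the wrist's pose just before it. There is no depth.
- bot.job_done(): hands the job in; it is judged then, once.
The state is a dict: "clock": time; "qpos": joint angles; "qd": joint speeds; "joint_efforts": joint torques, N m; "position": TCP position; "tool_rot": TCP orientation; "force": force on the tool from outside, world axes, zero at the start; "moment": the same for the moment, N m; "grip_width": finger opening in m; "finger_force": force on a finger pad.
Only numpy, scipy, OpenCV 4.12 (cv2) and the standard library are available. Lean on these libraries where they do the work, as an engineer would, in place of code of your own. Each camera call takes 0.05 s, during which the arm holds its last target. There are 200 camera calls.

TASK

Get the sample reader on the desk ready to run: push the metal wedge in under the end of its sprung clamp bar so that the bar stays up, slide every maize cassette on the desk under the raised bar, back against the stop, side by side in the marked bays, then pull the wedge out so that the bar clamps them. Put the wedge away lying flat on its base in the wooden tray, press the reader's lid shut until it snaps past its catch, and leave the other things on the desk where they are.

Things in the scene. Friction and masses are not known exactly. Their poses are not given: they have to be found in the camera images.
- reader: Light grey sample reader, fixed to the desk, facing the robot (yaw varies). Origin on the desk; its x axis runs from its front to its back, y to its left, z up. Base block x -60 to +130, y -155 to +155 mm; its flat top, the bed, is 30 mm above the desk. Side cheeks stand 50 mm above the bed at y = +-145 to 155, x +20 to +130. The lid's sprung catch is at the middle of the front face.
- bay1 (a point): Middle bay of three outlined on the bed for cassettes (62 mm apart): on the bed, at the bay's middle, where the origin of a cassette lies when home (reader x = +25, y = -43, z = 30 mm). The other bays lie at reader y = -105 and +19. A stop rail 8 mm high, front face at reader x = +75, runs behind these three bays only (y -137 to +50).
- wedge_lane (a point): Point on the bed where the wedge's origin lies when it is in place under the bar (reader x = +35, y = +95, z = 30 mm), in the narrower outlined lane at the reader's left; no stop rail behind it, open to reader x = +122.
- clamp (a joint): Angle (rad) of the sprung steel clamp bar. Hinge along reader y at x = +85, 48 mm above the desk. 0: at rest on the spring, 8 mm between lip and bed, too little for a cassette. About 0.07: resting on a cassette. About 0.29: resting on the flat top of the wedge, room for cassettes below. The lip presses down with 3 N at rest, 4 N when raised; the lip is polished; pushing the wedge in takes about 10 N.
- clamp_edge (a point): Middle of the lower side of the clamp bar's lip, its rounded front edge (10 mm thick, along reader y from -140 to +123), at reader x = +30 and 38 mm above the desk at rest; it swings with the bar.
- lid (a joint): Angle (rad) of the lid (clear panel, grey rim); 0 shut. Starts near upright (1.62 to 1.8); a stiff hinge holds it at any angle. Hinge along reader y at x = +120, 85 mm above the desk. Shut, it covers x -70 to +125, y +-164, top 91 mm above the desk, clear of loaded cassettes. Below about 0.08 its tongue meets the sprung catch: press the front or handle down with about 10 N until it snaps past, to below 0.02.
- lid_handle (a point): Middle of the lid's handle: a round steel bar, 12 mm thick, 100 mm long along reader y, 29 mm clear of the lid's front edge. Shut, it lies 225 mm in front of the hinge line and 20 mm below it (reader x = -105, 65 mm above the desk); it swings up about the hinge, to about 300 mm above the desk when the lid is upright.
- wedge: Aluminium wedge, loose, 0.15 kg, 119 mm long (x -52 to +67), 36 wide. Origin in its underside. +x is the thin end: ramp from 3.5 mm high at x = +67 to 24 mm at x = +7; flat top 24 mm high from x = +7 to -18; grip block x -52 to -18, 20 wide in y, 45 high, on a foot 36 wide and 10 high. In place it lies on the bed along reader +x with the lip resting on its flat top.
- tray: Open wooden tray, 170 x 90 x 22 mm, walls and floor 4 mm, heavy, fixed. Origin in the centre of its underside, x along its length, z up. The wedge is put away in it, flat on its base.
- cassette_a: White sample cassette, loose, 0.09 kg, may be absent; all alike: a plate 100 x 56 x 12 mm (x, y, z) with maize kernels showing in its +x half. Origin in the centre of its underside. A grip rib stands on the plate, x -40 to 0, 14 mm wide in y, top 36 mm above the underside. It goes under the bar +x end first, along reader +x.
- cassette_b: White sample cassette, loose, 0.09 kg, may be absent; all alike: a plate 100 x 56 x 12 mm (x, y, z) with maize kernels showing in its +x half. Origin in the centre of its underside. A grip rib stands on the plate, x -40 to 0, 14 mm wide in y, top 36 mm above the underside. It goes under the bar +x end first, along reader +x.
- cassette_c: White sample cassette, loose, 0.09 kg, may be absent; all alike: a plate 100 x 56 x 12 mm (x, y, z) with maize kernels showing in its +x half. Origin in the centre of its underside. A grip rib stands on the plate, x -40 to 0, 14 mm wide in y, top 36 mm above the underside. It goes under the bar +x end first, along reader +x.
- tape: Bystander, loose, to be left alone: roll of parcel tape standing on its flat side, 96 mm across, 46 mm high. Origin in the centre of its underside.
- stapler: Bystander, loose, to be left alone: black and steel stapler, 150 x 36 x 44 mm. Origin in the centre of its underside.
- mask_box: Bystander, loose, to be left alone: green carton, 100 x 190 x 80 mm. Origin in the centre of its underside.
- sample_jar: Bystander, loose, to be left alone: jar of maize, 72 mm across, 75 mm high. Origin in the centre of its underside.
- pen_cup: Bystander, loose, to be left alone: black cup, 76 mm across, 95 mm high. Origin in the centre of its underside.
- sanitiser: Bystander, loose, to be left alone: clear bottle, 64 mm across, 170 mm high. Origin in the centre of its underside.
- apple: Bystander, loose, to be left alone: red apple, 74 mm across. Origin in the centre of its underside.
- dish: Bystander, loose, to be left alone: flat glass dish, 90 mm across, 18 mm high. Origin in the centre of its underside.
There are look-alikes about, which are no part of the job. Leave any purple look-alike of the cassette_c alone.

How it is judged:
On the way, in this order (a step that is already met when the one before it is completed fails the run):
1. the wedge holds the clamp bar up (value of joint clamp above 0.24 rad and x of wedge in the frame of reader between 0.015 and 0.06 m), for 0.2 s.
2. every cassette lies in its bay, back against the stop, under the bar that the wedge still holds up (all of step 1 and x of cassette_a in the frame of reader between 0.015 and 0.04 m and y of cassette_a in the frame of reader between -0.13 and 0.05 m and z of cassette_a in the frame of reader between 0.024 and 0.036 m and angle between the x axis of each of cassette_a, cassette_b, cassette_c and the x axis of reader, either way round below 0.15 rad and x of cassette_b in the frame of reader between 0.015 and 0.04 m and y of cassette_b in the frame of reader between -0.13 and 0.05 m and z of cassette_b in the frame of reader between 0.024 and 0.036 m and x of cassette_c in the frame of reader between 0.015 and 0.04 m and y of cassette_c in the frame of reader between -0.13 and 0.05 m and z of cassette_c in the frame of reader between 0.024 and 0.036 m), for 0.2 s.
3. the wedge is out and the bar rests on the cassettes (value of joint clamp between 0.04 and 0.12 rad and x of cassette_a in the frame of reader between 0.015 and 0.04 m and y of cassette_a in the frame of reader between -0.13 and 0.05 m and z of cassette_a in the frame of reader between 0.024 and 0.036 m and angle between the x axis of each of cassette_a, cassette_b, cassette_c and the x axis of reader, either way round below 0.15 rad and x of cassette_b in the frame of reader between 0.015 and 0.04 m and y of cassette_b in the frame of reader between -0.13 and 0.05 m and z of cassette_b in the frame of reader between 0.024 and 0.036 m and x of cassette_c in the frame of reader between 0.015 and 0.04 m and y of cassette_c in the frame of reader between -0.13 and 0.05 m and z of cassette_c in the frame of reader between 0.024 and 0.036 m and x of wedge in the frame of reader below -0.01 m), for 0.2 s.
At the end, for the whole second after the job is handed in: Every cassette is flat on the bed within about 10 mm of the stop, square to the reader within 0.15 rad, the clamp bar rests on them (joint 0.04 to 0.12), the wedge lies flat in the tray, its origin within 60 mm of the tray's centre, the lid is shut past its catch (below 0.025 rad), all at rest (x of cassette_a in the frame of reader between 0.015 and 0.04 m and y of cassette_a in the frame of reader between -0.13 and 0.05 m and z of cassette_a in the frame of reader between 0.024 and 0.036 m and angle between the x axis of each of cassette_a, cassette_b, cassette_c and the x axis of reader, either way round below 0.15 rad and x of cassette_b in the frame of reader between 0.015 and 0.04 m and y of cassette_b in the frame of reader between -0.13 and 0.05 m and z of cassette_b in the frame of reader between 0.024 and 0.036 m and x of cassette_c in the frame of reader between 0.015 and 0.04 m and y of cassette_c in the frame of reader between -0.13 and 0.05 m and z of cassette_c in the frame of reader between 0.024 and 0.036 m and value of joint clamp between 0.04 and 0.12 rad and horizontal distance between wedge and tray below 0.06 m and z of wedge in the frame of tray below 0.012 m and angle between wedge's own z axis and vertical below 0.15 rad and linear speed of each of cassette_a, cassette_b, cassette_c, wedge below 0.02 m/s and value of joint lid below 0.025 rad); the robot touches nothing.
It fails at once if a bystander is pushed more than 5 cm away or knocked over (distance of any of tape, stapler, mask_box, sample_jar, pen_cup, sanitiser, apple, dish from where it was at the start of the episode above 0.05 m or angle between any of tape, stapler, mask_box, sample_jar, pen_cup, sanitiser, apple, dish's own z axis and vertical above 0.6 rad).
Of cassette_a, cassette_b, cassette_c only 2 to 3 are there at a start; the rules pass over those that are not, and their reading is None.
At some moment in a run one of cassette_a, cassette_b, cassette_c, wedge may be knocked a few centimetres aside while the robot is not near it.
Once in a run the grip may slacken for a moment while it holds something.
It also fails if it takes over 210 s, if anything falls off the work surface, if the arm or the gripper's body presses on something with over 40 N, if the wrist force passes 120 N, or if a joint passes its speed limit or range.

## Working session

There is one attempt and no reset: what is moved stays moved. The work goes in short steps, Python scripts to look and compute and a tool call to move; the robot and the scene stay as the last step left them, time stands still between calls to the robot, and variables do not carry over. Pictures are saved under pics/ and viewed, at most 14 in all, crops included, and the job is handed in when it is done.

Besides the shell and the picture viewer there is one more tool, called as name(argument=value, ...) on one line, values as JSON. servo_tool: Moves the arm, as the interface text tells. Its arguments: {"type":"object","properties":{"plan":{"type":"array","items":{"type":"array","items":{"type":"number"}}},"force":{"type":"number"}},"required":["plan"]}

```bash
ls; mkdir -p pics; python3 - <<'E'
from workcell import bot
import cv2,pickle
print(bot.observe())
for n in("scene","top","wrist"):
    f=bot.grab_frame(n); pickle.dump(f,open(n+".pkl","wb")); cv2.imwrite(f"pics/{n}0.png",f["frame"])
    print(n,{k:v for k,v in f.items() if k!="frame"})
E
```

```text
pics
{'clock': 0.0, 'qpos': array([ 1.26380872,  0.52201818, -0.03634181,  1.59999112,  0.02121274,
        1.02111376, -0.11280077]), 'qd': array([ 1.46063367e-04, -9.90254303e-05,  4.93001848e-04, -4.68854972e-04,
       -1.12839742e-03,  6.70581763e-04,  1.01545596e-03]), 'joint_efforts': array([-1.19516029e-03, -9.27091670e+01,  1.97974026e+00, -3.69934058e+01,
        1.78511767e-02,  8.08464159e-03, -9.64827927e-05]), 'position': array([ 0.146503  , -0.60724096,  0.23072903]), 'tool_rot': array([-3.14045091e+00,  8.57602741e-05,  2.36795765e-01]), 'force': array([ 0.52772187, -0.68242251, -0.168742  ]), 'moment': array([-0.0432662 , -0.00232089,  0.00431348]), 'finger_force': 0.0, 'grip_width': 0.08560520567316325}
scene {'mtx': array([[425.45138182,   0.        , 254.04952709],
       [  0.        , 425.45138182, 197.23909383],
       [  0.        ,   0.        ,   1.        ]]), 'R': array([[-0.87961203,  0.47552365, -0.01264658],
       [ 0.41783057,  0.75963876, -0.49836389],
       [-0.22737698, -0.443651  , -0.86687571]]), 't': array([ 0.47705213, -0.21878604,  1.74232105
[... 199 characters left out ...]
.99915955,  0.02860848],
       [-0.98284317, -0.03406653, -0.1812699 ],
       [ 0.18209214, -0.02279635, -0.98301718]]), 't': array([-0.01508846,  0.54791392,  1.1737809 ])}
wrist {'mtx': array([[322.53391815,   0.        , 257.80944245],
       [  0.        , 322.53391815, 193.67782101],
       [  0.        ,   0.        ,   1.        ]]), 'T_tool_cam': array([[-9.88454526e-04, -9.63044908e-01, -2.69339059e-01,
         6.81916657e-02],
       [ 9.99999137e-01, -7.18923618e-04, -1.09935018e-03,
         7.91901405e-05],
       [ 8.65089384e-04, -2.69339913e-01,  9.63044788e-01,
        -1.41940081e-01],
       [ 0.00000000e+00,  0.00000000e+00,  0.00000000e+00,
         1.00000000e+00]])}
```

View pics/top0.png

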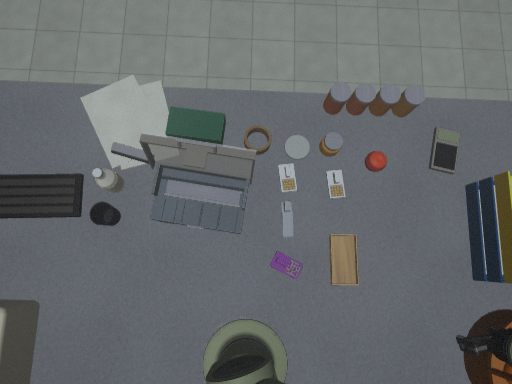

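View pics/scene0.png

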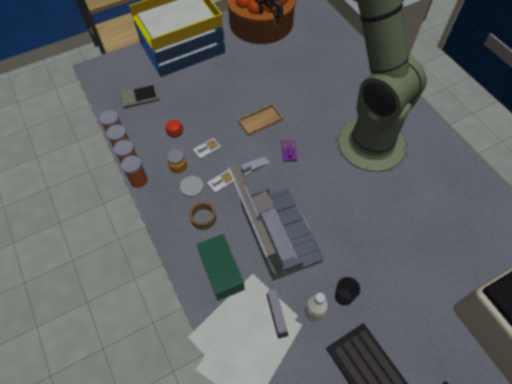

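The top view shows the reader at (200,190) with its lid up, white cassettes at (288,178) and (335,184), and the wedge at (288,218). The tray is at (344,260) and the purple look-alike at (287,264). Next is a close crop to check these.

```bash
cat > h.py <<'E'
import numpy as np,cv2,pickle
from scipy.spatial.transform import Rotation as Ro
def grab(n):
    from workcell import bot
    s=bot.observe(); f=bot.grab_frame(n)
    if n=="wrist":
        R=Ro.from_euler("xyz",s["tool_rot"]).as_matrix(); T=f["T_tool_cam"]
        f["C"]=R@T[:3,3]+s["position"]; f["Rw"]=R@T[:3,:3]
    fin(f); return f
def fin(f):
    if "R" in f: f["Rw"]=f["R"].T; f["C"]=-f["R"].T@f["t"]
    return f
def ray(f,uv,z):
    uv=np.atleast_2d(np.asarray(uv,float)); d=np.c_[uv,np.ones(len(uv))]@np.linalg.inv(f["mtx"]).T@f["Rw"].T
    return f["C"]+d*((z-f["C"][2])/d[:,2])[:,None]
def proj(f,X):
    c=(np.atleast_2d(X)-f["C"])@f["Rw"]; p=c@f["mtx"].T; return p[:,:2]/p[:,2:]
E
python3 - <<'E'
from h import *
f=fin(pickle.load(open("top.pkl","rb"))); g=fin(pickle.load(open("scene.pkl","rb")))
a=cv2.resize(f["frame"][95:295,100:365],None,fx=3,fy=3,interpolation=2)
cv2.imwrite("pics/c1.png",a)
b=cv2.resize(g["frame"][100:290,150:350],None,fx=3,fy=3,interpolation=2); cv2.imwrite("pics/c2.png",b)
for n,uv,z in[("A",(288,178),.012),("B",(335,184),.012),("w",(288,218),.02),("tray",(344,260),.01),("purple",(287,264),.01)]: print(n,ray(f,uv,z)[0].round(3))
E
```

```text
A [ 0.616 -0.133  0.012]
B [ 0.601 -0.299  0.012]
w [ 0.474 -0.133  0.02 ]
tray [ 0.337 -0.327  0.01 ]
purple [ 0.318 -0.133  0.01 ]
```

View pics/c1.png

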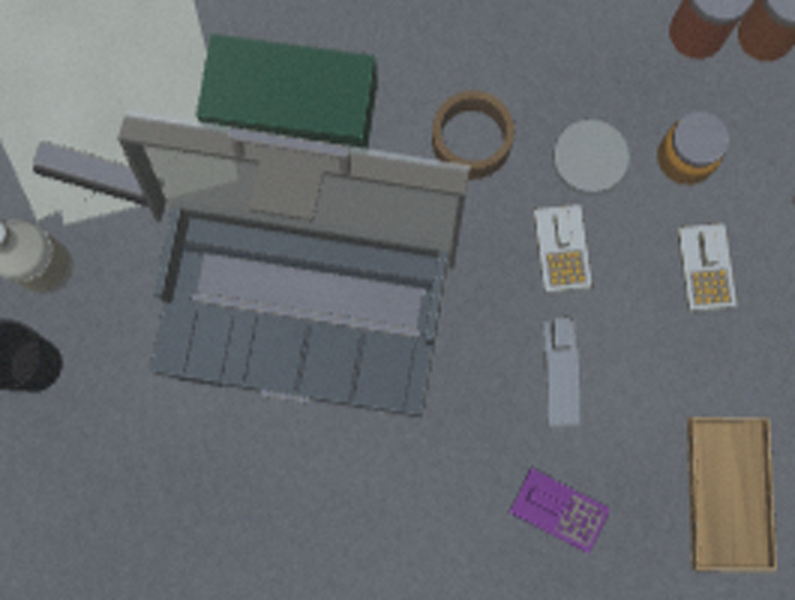

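View pics/c2.png

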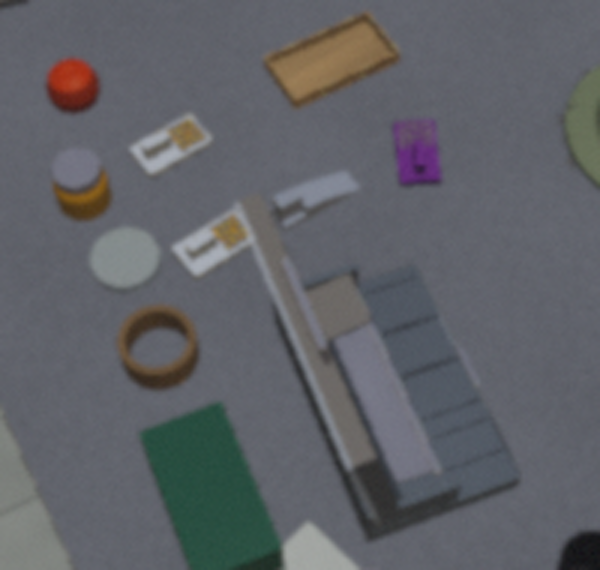

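The crops confirm two white cassettes, with kernel ends toward the robot, and no third one. The wedge is at crop (562,370), grip block on the far side and thin end toward the robot. The purple look-alike at crop (560,510) is to be left alone. Candidates for a cassette were (288,178) white, (335,184) white and (287,264) purple, so I'm taking the first two. Next I'll measure from masks.

```bash
cat >> h.py <<'E'
def go(p,yaw,s=None):
    """shift (cm) and turn (deg) in tool axes from the present pose to TCP p, pointing down at yaw"""
    if s is None:
        from workcell import bot; s=bot.observe()
    R0=Ro.from_euler("xyz",s["tool_rot"]); R1=Ro.from_euler("xyz",[np.pi,0,yaw])
    return np.r_[R0.inv().apply(np.asarray(p)-s["position"])*100,(R0.inv()*R1).as_rotvec(degrees=True)].round(2)
def rect(f,m,z):
    cs,_=cv2.findContours(m,cv2.RETR_EXTERNAL,cv2.CHAIN_APPROX_NONE); c=max(cs,key=cv2.contourArea)
    w=ray(f,c[:,0,:],z)[:,:2].astype(np.float32); return cv2.minAreaRect(w*1000)
E
python3 - <<'E'
from h import *
f=fin(pickle.load(open("top.pkl","rb"))); im=f["frame"]; hsv=cv2.cvtColor(im,cv2.COLOR_BGR2HSV)
print("cam",f["C"].round(3))
def box(m,x0,y0,x1,y1):
    o=np.zeros_like(m); o[y0:y1,x0:x1]=m[y0:y1,x0:x1]; return o
for n,p in[("floor",(310,230)),("A",(286,172)),("wedge",(288,228)),("clamp",(200,190)),("bed",(200,212)),("tray",(344,260))]: print(n,im[p[1],p[0]],hsv[p[1],p[0]])
wh=cv2.inRange(im,(0,110,150),(255,255,255)); wh2=cv2.inRange(im,(120,112,104),(255,255,255))
k=np.ones((3,3),np.uint8)
for n,b in[("A",(275,160,302,196)),("B",(322,166,350,202))]: print(n,rect(f,cv2.morphologyEx(box(wh,*b),cv2.MORPH_CLOSE,np.ones((7,7),np.uint8)),.012))
print("w",rect(f,box(wh2,276,197,300,242),.012))
print("tray",rect(f,box(cv2.inRange(hsv,(5,60,60),(30,255,255)),322,226,366,294),.02))
E
```

```text
cam [0.325 0.03  1.254]
floor [113 107 102] [106  25 113]
A [177 172 163] [101  20 177]
wedge [152 140 133] [109  32 152]
clamp [135 126 121] [109  26 135]
bed [77 73 69] [105  26  77]
tray [ 95 123 143] [ 18  86 143]
A ((619.521240234375, -129.49136352539062), (97.51285552978516, 53.577064514160156), 8.367783546447754)
B ((603.1739501953125, -300.4981689453125), (97.19115447998047, 53.77919387817383), 7.466649055480957)
w ((471.68408203125, -130.80313110351562), (124.76583862304688, 39.4163932800293), 3.366527795791626)
tray ((341.33819580078125, -321.9422302246094), (166.57684326171875, 93.50347137451172), 0.9964617490768433)
```

```bash
python3 -c "
from h import *
print(go([.50,-.13,.25],.06))"
```

```text
[ 4.556e+01 -3.811e+01 -1.880e+00 -5.000e-02  1.000e-02  1.013e+01]
```

servo_tool(plan=[[8.5, 11, -9.5, -2, 0, 0, 5], [8.5, 23, -19, -2, 0, 0, 10], [8.5, 34, -28.5, -2, 0, 0, 10], [8.5, 45.5, -38, -2, 0, 0, 10], [8.5, 45.5, -38, -2, 0, 0, 10], [8.5, 45.5, -38, -2, 0, 0, 10], [8.5, 45.5, -38, -2, 0, 0, 10], [8.5, 45.5, -38, -2, 0, 0, 10], [8.5, 45.5, -38, -2, 0, 0, 10], [8.5, 45.5, -38, -2, 0, 0, 10]])

```text
clock: 1.15
position: [0.4448, -0.2046, 0.2495]
tool_rot: [3.141, -0.0, 0.062]
force: [0.7, -0.3, -0.3]
grip_width: 0.0849
finger_force: 0.0
```

servo_tool(plan=[[8.5, 3, -4, 0, 0, 0, 0], [8.5, 5.9, -7.1, 0, 0, 0, 0], [8.5, 5.9, -7.1, 0, 0, 0, 0], [8.5, 5.9, -7.1, 0, 0, 0, 0]])

```text
clock: 1.55
position: [0.4986, -0.1312, 0.2491]
tool_rot: [-3.141, 0.001, 0.064]
force: [-0.2, -0.4, -0.3]
grip_width: 0.085
finger_force: 0.0
```

```bash
python3 -c "
from h import *
f=grab('wrist'); pickle.dump(f,open('w1.pkl','wb')); print(f['C'])
cv2.imwrite('pics/w1.png',f['frame'])
from workcell import bot; s=bot.observe(); print(s['position'],s['qpos'])"
```

```text
[ 0.56677888 -0.12693527  0.39095758]
[ 0.49810151 -0.13229981  0.24913835] [ 0.3193108   0.33400034 -0.22257952  1.85635766  0.08872236  0.96150997
 -1.45091457]
```

View pics/w1.png

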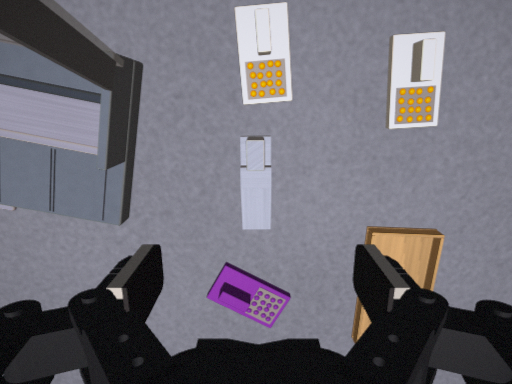

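The wrist view shows the wedge lying along the column direction: thin end at (241–271,229), block end at (241–270,136). It also shows cassette A at corners (236,8)–(291,101), cassette B at (392,35)–(437,128), and the tray at lower right.

```bash
python3 - <<'E'
from h import *
f=pickle.load(open('w1.pkl','rb')); im=f['frame']
print("thin",ray(f,[(241,229),(271,229)],.0035).round(4)[:,:2], "foot",ray(f,[(241,137),(271,137)],.010).round(4)[:,:2],"blocktop front",ray(f,[(247,168),(265,168)],.045).round(4)[:,:2],"back",ray(f,[(247,139),(265,139)],.045).round(4)[:,:2])
m=cv2.inRange(im,(135,125,115),(255,255,255))
o=np.zeros_like(m); o[125:240,225:290]=m[125:240,225:290]; print("w",rect(f,o,.012), cv2.boundingRect(o))
wh=cv2.inRange(cv2.cvtColor(im,cv2.COLOR_BGR2HSV),(0,0,175),(180,40,255))
for b in[(225,0,300,112),(380,25,450,138)]:
    o=np.zeros_like(m); o[b[1]:b[3],b[0]:b[2]]=wh[b[1]:b[3],b[0]:b[2]]
    o=cv2.morphologyEx(o,cv2.MORPH_CLOSE,np.ones((15,15),np.uint8)); print(rect(f,o,.012))
# reader visible right front corner and such
print("reader front right bed corner",ray(f,[(122,223)],.03).round(4))
E
```

```text
thin [[ 0.4097 -0.1148]
 [ 0.4122 -0.1533]] foot [[ 0.5275 -0.1093]
 [ 0.5297 -0.1443]] blocktop front [[ 0.4981 -0.1191]
 [ 0.4994 -0.1387]] back [[ 0.5294 -0.1174]
 [ 0.5306 -0.1365]]
w ((471.719970703125, -131.47518920898438), (141.95362854003906, 81.306396484375), 3.6406502723693848) (225, 125, 65, 115)
((620.5736694335938, -129.47357177734375), (105.03101348876953, 55.50017166137695), 8.286694526672363)
((600.912841796875, -300.04931640625), (99.13523864746094, 55.70756149291992), 7.119889259338379)
reader front right bed corner [[0.4191 0.0265 0.03  ]]
```

servo_tool(plan=[[8.5, 1.6, -0.35, 4, 0, 0, 0], [8.5, 1.6, -0.35, 9, 0, 0, 0], [8.5, 1.6, -0.35, 14, 0, 0, 0], [7, 1.6, -0.35, 18, 0, 0, 0], [6, 1.6, -0.35, 21, 0, 0, 0], [5, 1.6, -0.35, 23.3, 0, 0, 0], [4, 1.6, -0.35, 23.3, 0, 0, 0], [3, 1.6, -0.35, 23.3, 0, 0, 0]], force=60)

```text
clock: 2.4
position: [0.514, -0.1283, 0.0169]
tool_rot: [3.141, 0.0, 0.061]
force: [-0.4, -0.5, 0.3]
grip_width: 0.0302
finger_force: 0.0
```

servo_tool(plan=[[1, 0, 0, 0, 0, 0, 0], [1, 0, 0, 0, 0, 0, 0], [1, 0, 0, 0, 0, 0, 0], [1, 0, 0, 0, 0, 0, 0], [1, 0, 0, 0, 0, 0, 0], [1, 0, 0, 0, 0, 0, 0]], force=60)

```text
clock: 3.0
position: [0.5149, -0.128, 0.0179]
tool_rot: [3.141, -0.002, 0.062]
force: [-2.0, -1.0, 11.6]
grip_width: 0.0194
finger_force: 59.9
```

servo_tool(plan=[[1, 0, 0, -3, 0, 0, 0], [1, 0, 0, -8, 0, 0, 0], [1, 0, 0, -13, 0, 0, 0], [1, 0, 0, -18, 0, 0, -8], [1, -1, -3, -23, 0, 0, -16], [1, -2, -7, -27, 0, 0, -24], [1, -3, -11, -28, 0, 0, -32], [1, -4, -15, -28, 0, 0, -40], [1, -5, -19, -28, 0, 0, -48], [1, -5, -19, -28, 0, 0, -56]])

```text
clock: 4.0
position: [0.4509, 0.0637, 0.2979]
tool_rot: [3.14, -0.002, 1.052]
force: [0.8, -0.9, -1.7]
grip_width: 0.0192
finger_force: 59.0
```

servo_tool(plan=[[1, 1, -1, 0, 0, 0, -8], [1, 3, -3, 0, 0, 0, -16], [1, 5, -5, 0, 0, 0, -24], [1, 7.5, -8, 0, 0, 0, -32], [1, 7.5, -8, 0, 0, 0, -40], [1, 7.5, -8, 0, 0, 0, -48], [1, 7.5, -8, 0, 0, 0, -56], [1, 7.5, -8, 0, 0, 0, -64], [1, 7.5, -8, 0, 0, 0, -72], [1, 7.5, -8, 0, 0, 0, -80]])

```text
clock: 5.0
position: [0.4214, 0.164, 0.2971]
tool_rot: [3.141, 0.001, 2.441]
force: [0.5, 0.2, -1.1]
grip_width: 0.019
finger_force: 59.0
```

servo_tool(plan=[[1, 0, 0, 0, 0, 0, -8], [1, 0, 0, 0, 0, 0, -16], [1, 0, 0, 0, 0, 0, -24], [1, 0, 0, 0, 0, 0, -31.6], [1, 0, 0, 0, 0, 0, -31.6], [1, 0, 0, 0, 0, 0, -31.6]])

```text
clock: 5.6
position: [0.4215, 0.164, 0.2968]
tool_rot: [-3.141, 0.001, 2.983]
force: [-0.0, -0.2, -1.7]
grip_width: 0.0186
finger_force: 59.0
```

```bash
python3 -c "
from h import *
f=grab('wrist'); pickle.dump(f,open('w2.pkl','wb')); print(f['C'])
cv2.imwrite('pics/w2.png',f['frame'])
from workcell import bot; s=bot.observe(); print(s['position'],s['tool_rot'],s['qpos'])"
```

```text
[0.35408693 0.17479403 0.43865865]
[0.42150438 0.16412268 0.29670548] [-3.14131331e+00  6.19612136e-04  2.98322496e+00] [ 0.28856654  0.26965938 -0.94364288  1.91352364  0.24780742  1.08003757
  0.65630966]
```

View pics/w2.png

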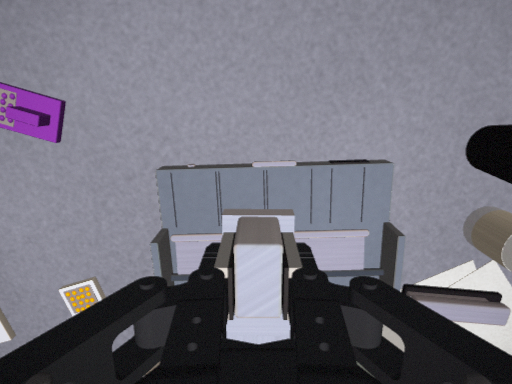

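The reader fills the middle of the view: bed front edge from (160,168) to (390,162), clamp lip line from (172,237) to (368,233), lane lines at the bed front at x≈331 and 363. The wedge is held straight at (258,260).

```bash
python3 - <<'E'
from h import *
f=pickle.load(open('w2.pkl','rb')); g=cv2.cvtColor(f['frame'],cv2.COLOR_BGR2GRAY)
# subpixel front edge: per column strongest brightness drop near row 165
P=[]
for u in list(range(200,250,5))+list(range(300,325,5))+list(range(372,386,3)):
    col=cv2.GaussianBlur(g,(1,5),0)[155:178,u].astype(float); P.append((u,155+np.argmin(np.diff(col))+.5))
l=cv2.fitLine(np.float32(P),cv2.DIST_HUBER,0,.01,.01).ravel(); print("slope",l[1]/l[0],P)
# left and right bed edges
for v in(185,200,215):
    row=cv2.GaussianBlur(g,(5,1),0)[v].astype(float); d=np.diff(row); print(v,150+np.argmin(d[150:175]),380+np.argmax(d[380:405]), [u for u in range(165,385) if row[u]<row[u-4]-12 and row[u]<row[u+4]-12])
yl=lambda u:l[3]+(u-l[2])*l[1]/l[0]
w=ray(f,[(160,yl(160)),(390.5,yl(390.5))],.03); print(w.round(4)); d=w[1]-w[0]; print("len",np.hypot(*d[:2]),"yaw",np.arctan2(-d[0],d[1]))
w=ray(f,[(172,237),(368,233)],.045); d=w[1]-w[0]; print(w.round(4),np.arctan2(-d[0],d[1]))
E
```

```text
slope -0.028508332 [(200, np.float64(164.5)), (205, np.float64(164.5)), (210, np.float64(164.5)), (215, np.float64(164.5)), (220, np.float64(163.5)), (225, np.float64(163.5)), (230, np.float64(163.5)), (235, np.float64(163.5)), (240, np.float64(163.5)), (245, np.float64(163.5)), (300, np.float64(161.5)), (305, np.float64(161.5)), (310, np.float64(161.5)), (315, np.float64(161.5)), (320, np.float64(160.5)), (372, np.float64(159.5)), (375, np.float64(159.5)), (378, np.float64(159.5)), (381, np.float64(159.5)), (384, np.float64(159.5))]
185 170 391 [171, 172, 173, 217, 218, 265, 310, 311, 312, 330, 331, 332, 362, 363, 364]
200 157 390 [173, 174, 218, 219, 265, 266, 310, 311, 312, 330, 331, 361, 362, 363]
215 173 389 [174, 175, 176, 218, 219, 310, 311, 329, 330, 331, 361, 362]
[[0.4102 0.0387 0.03  ]
 [0.4488 0.3315 0.03  ]]
len 0.2952741347740527 yaw -0.1308851471791556
[[0.5035 0.0365 0.045 ]
 [0.5389 0.2917 0.045 ]] -0.1378433340799134
```

```bash
python3 - <<'E'
from h import *
from scipy.optimize import least_squares
f=pickle.load(open('w2.pkl','rb'))
ys=[-136,-74,-12,50,95]; U={185:(172,217.5,265,311,346.5),200:(173.5,218.5,265.5,311,346.2),215:(175,218.5,266,310.5,345.5)}
uv=[(u,v) for v,r in U.items() for u in r]; Y=np.array(ys*3)/1000
w=ray(f,uv,.03)[:,:2]
def r(p): return (-np.sin(p[0])*w[:,0]+np.cos(p[0])*w[:,1]-p[1])-Y
s=least_squares(r,[-.13,.2]); yaw,c=s.x; print("yaw",yaw,"c",c,"res mm",(r(s.x)*1000).round(1))
ex=np.array([np.cos(yaw),np.sin(yaw)]); ey=np.array([-ex[1],ex[0]])
# x offset: bed front edge z=.03 / bottom edge z=0, lip front
for n,uv,z,x in[("front z.03",(220,163.5),.03,-.06),("front z0",(220,163.5),0,-.06),("front168 z.03",(220,167),.03,-.06),("lip top",(300,234),.048,.026),("cornerL",(390,162.5),.03,-.06)]:
    print(n,ray(f,uv,z)[0,:2]@ex-x)
t=fin(pickle.load(open("top.pkl","rb")))
for q in[(155,372),(422,413)]:
    P=ray(t,(100+q[0]/3,95+q[1]/3),.03)[0,:2]; print("top",P, P@ex+.06,P@ey-c)
im=cv2.resize(f['frame'][150:250,150:270],None,fx=5,fy=5); cv2.imwrite('pics/w2c.png',im)
E
```

```text
yaw -0.13914227436586138 c 0.24191328668955517 res mm [ 2.4 -0.2 -0.2 -2.2 -0.8  2.5 -0.   0.1 -1.7 -0.1  2.6 -1.1  0.5 -1.8
  0.1]
front z.03 0.45965734821638055
front z0 0.465033624175943
front168 z.03 0.4642078671245003
lip top 0.4654923216865633
cornerL 0.4628418786917213
top [0.45395652 0.32860087] 0.46399429320756785 0.14647268527279836
top [0.41754934 0.02766057] 0.46967751133423524 -0.1566085763344326
```

View pics/w2c.png

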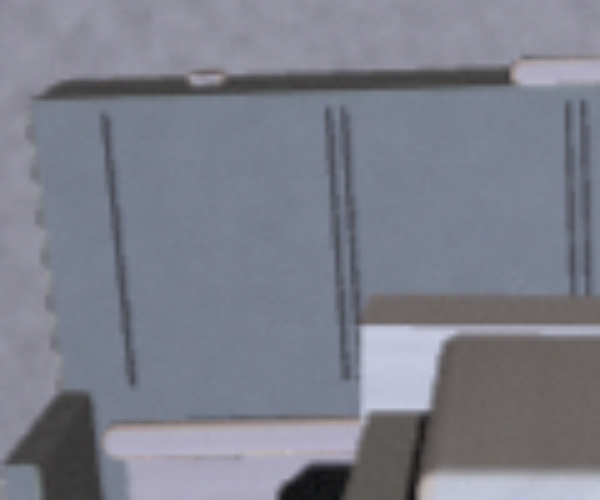

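servo_tool(plan=[[1, 1, 4, 0, 0, 0, -1.1], [1, 2, 8, 3, 0, 0, -1.1], [1, 2.6, 11.5, 8, 0, 0, -1.1], [1, 2.6, 11.55, 13, 0, 0, -1.1], [1, 2.6, 11.55, 17, 0, 0, -1.1], [1, 2.6, 11.55, 20, 0, 0, -1.1], [1, 2.6, 11.55, 22, 0, 0, -1.1], [1, 2.6, 11.55, 22, 0, 0, -1.1], [1, 2.6, 11.55, 22, 0, 0, -1.1]])

```text
clock: 6.55
position: [0.4137, 0.2827, 0.0771]
tool_rot: [3.142, 0.0, 3.005]
force: [0.6, -0.1, -1.8]
grip_width: 0.0189
finger_force: 59.1
```

```bash
cat >> h.py <<'E'
YAW=-.139; EX=np.array([np.cos(YAW),np.sin(YAW),0]); EY=np.array([-EX[1],EX[0],0]); O=.4655*EX+.242*EY
def rd(x,y,z): return O+x*EX+y*EY+np.array([0,0,z])
def inr(P): d=np.asarray(P)-O; return np.round([d@EX,d@EY,d[2]],4)
E
python3 -c "
from h import *
f=grab('wrist'); cv2.imwrite('pics/w3.png',f['frame'])
from workcell import bot; s=bot.observe(); print(inr(s['position']),s['tool_rot'],s['qpos']); print(go(rd(-.095,.095,.049),np.pi+YAW))"
```

```text
[-0.0946  0.0955  0.0776] [3.14079224e+00 1.10571037e-03 3.00537552e+00] [-0.17962446  0.66354934 -0.73109996  2.01570662  0.67655043  0.71738584
  0.09627682]
[ 0.04 -0.05  2.86  0.05  0.06  0.16]
```

View pics/w3.png

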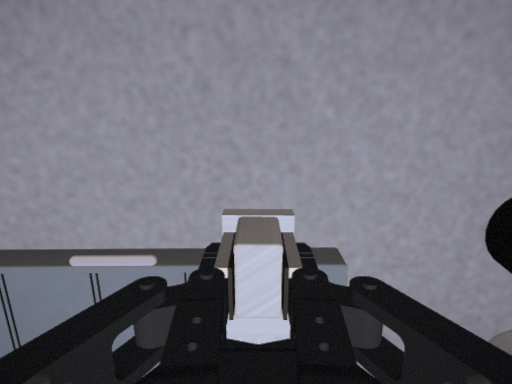

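servo_tool(plan=[[1, 0, 0, 1.5, 0, 0, 0], [1, 0, 0, 2.4, 0, 0, 0], [1, 0, 0, 2.8, 0, 0, 0], [1, 0, 0, 2.8, 0, 0, 0]], force=100)

```text
clock: 7.0
position: [0.4135, 0.2822, 0.0481]
tool_rot: [-3.141, -0.0, 3.006]
force: [0.2, 0.7, -1.3]
grip_width: 0.0186
finger_force: 100.1
```

servo_tool(plan=[[1, -1, 0, 0, 0, 0, 0], [1, -2, 0, 0, 0, 0, 0], [1, -3, 0, 0, 0, 0, 0], [1, -3.5, 0, 0, 0, 0, 0], [1, -4, 0, 0, 0, 0, 0]], force=100)

```text
clock: 7.5
position: [0.4526, 0.2771, 0.0483]
tool_rot: [-3.141, -0.002, 3.007]
force: [-10.0, 0.9, 4.2]
grip_width: 0.0181
finger_force: 100.7
```

servo_tool(plan=[[1, -0.7, 0, 0, 0, 0, 0], [1, -1.5, 0, 0, 0, 0, 0], [1, -2.3, 0, 0, 0, 0, 0], [1, -3.1, 0, 0, 0, 0, 0], [1, -3.9, 0, 0, 0, 0, 0], [1, -4.7, 0, 0, 0, 0, 0], [1, -5.5, 0, 0, 0, 0, 0], [1, -5.5, 0, 0, 0, 0, 0]], force=100)

```text
clock: 8.3
position: [0.5084, 0.2694, 0.0481]
tool_rot: [3.141, -0.0, 3.006]
force: [3.6, -0.2, -5.1]
grip_width: 0.0186
finger_force: 99.6
```

```bash
python3 -c "
from h import *
from workcell import bot; s=bot.observe(); print(inr(s['position']),s['tool_rot'],s['force'])
a=grab('scene')['frame'][150:290,220:340]; b=grab('wrist')['frame']
cv2.imwrite('pics/c4.png',np.hstack([cv2.resize(a,(329,384)),b[:,:460]]))"
```

```text
[0.0007 0.0952 0.0481] [ 3.14134461e+00 -4.04536300e-04  3.00563365e+00] [ 3.56453066 -0.23880243 -5.11369393]
```

View pics/c4.png

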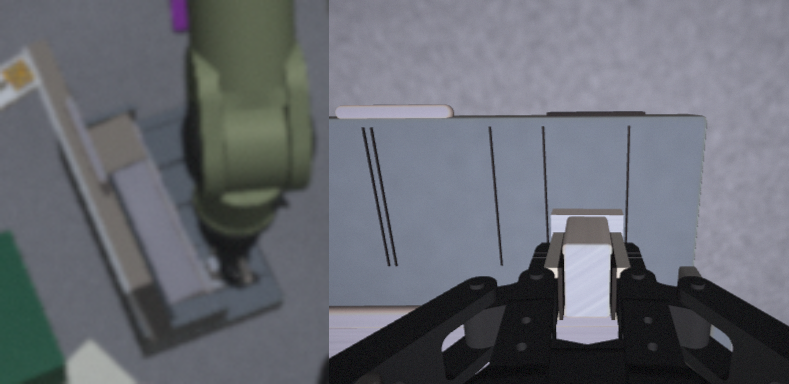

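servo_tool(plan=[[3, 0, 0, 0, 0, 0, 0], [5, 0, 0, 0, 0, 0, 0], [5, 0, 0, 0, 0, 0, 0], [5, 0.5, 0, -3, 0, 0, 0], [5, 1, 0, -7, 0, 0, 0], [5, 1.5, 0, -12, 0, 0, 0], [5, 2, 0, -17, 0, 0, 0], [5, 3, -3, -22, 0, 0, 0], [5, 4, -6, -25, 0, 0, 0], [5, 4, -6, -25, 0, 0, 0]])

```text
clock: 9.4
position: [0.4602, 0.2135, 0.3023]
tool_rot: [-3.142, 0.006, 3.004]
force: [1.4, 0.5, -0.5]
grip_width: 0.05
finger_force: 0.0
```

```bash
python3 - <<'E'
from h import *
from workcell import bot
f=grab('wrist'); pickle.dump(f,open('w5.pkl','wb')); s=bot.observe(); print(inr(s['position']),s['tool_rot'],s['qpos'].round(2))
g=cv2.cvtColor(f['frame'],cv2.COLOR_BGR2GRAY)
for y in(-.10,0.0,.03):
    a=proj(f,[rd(.025,y,.048),rd(.024,y,.064),rd(-.06,y,.03)]); print(a.round(0).tolist()); u=int(a[0,0]); 
    if 0<=u<512: print(g[int(a[0,1])-25:int(a[0,1])+25,u])
cv2.imwrite('pics/w5.png',f['frame'])
t=fin(pickle.load(open("top.pkl","rb"))); print("dish",ray(t,(297.3,146.7),.018), "jar",ray(t,(333,142),.07),"tape",ray(t,(257.5,138),.04))
E
```

```text
[-0.0392  0.0339  0.3007] [-3.14153458  0.00423744  3.00415423] [ 0.17  0.38 -0.94  1.78  0.34  1.15  0.55]
[[155.0, 209.0], [151.0, 212.0], [153.0, 141.0]]
[126 126 123 126 125 127 126 127 126 127 127 128 129 128 128 125 127 127
 125 127 129 127 126 125 126 126 122 123 126 121 163 176 177 175 176 179
 178 171 170 170 170 174 176 173 171 169 168 168 171 175]
[[232.0, 209.0], [231.0, 212.0], [232.0, 141.0]]
[133 133 129 130 127 127 127 130 127 128 131 130 129 130 129 128 127 129
 130 126 129 129 130 129 128 130 129 128 108 148 174 177 178 175 178 182
 158 171 176 174 177 175 174 172 180 177 177 181 178 177]
[[255.0, 209.0], [255.0, 212.0], [255.0, 141.0]]
[131 131 131 129 134 134 133 131 132 133 133 132 132 130 134 132 134 133
 136 136 133 132 130 132 132 130 130 130 112 156 176 177 177 175 180 182
 171 172 173 173 175 173 173 177 178 174 177 176 178 176]
dish [[ 0.7305895  -0.16401351  0.018     ]] jar [[ 0.73512432 -0.27891518  0.07      ]] tape [[ 0.74978955 -0.02017042  0.04      ]]
```

View pics/w5.png

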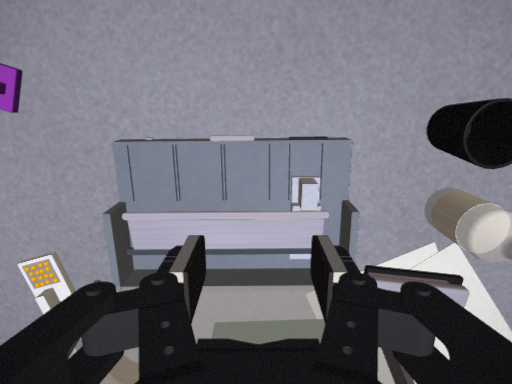

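The wedge sits in its lane at (305,193) and its thin end shows behind the bar at (300,257), so the bar is held up. Next is cassette A.

servo_tool(plan=[[4, -0.5, -3, 0, 0, 0, 8], [4, -1, -6, 0, 0, 0, 16], [4, -1.5, -9, 0, 0, 0, 24], [4, -2.2, -12, 0, 0, 0, 32], [4, -2.2, -15, 0, 0, 0, 40], [4, -2.2, -18, 0, 0, 0, 48], [4, -2.2, -21, 0, 0, 0, 56], [4, -2.2, -23, 0, 0, 0, 64], [4, -2.2, -23, 0, 0, 0, 72], [4, -2.2, -23, 0, 0, 0, 80]])

```text
clock: 10.45
position: [0.4508, -0.0155, 0.2975]
tool_rot: [-3.14, -0.0, 1.604]
force: [-0.3, 0.5, -0.0]
grip_width: 0.0398
finger_force: 0.0
```

servo_tool(plan=[[4, -1, 1, 0, 0, 0, 8], [4, -3, 3, 0, 0, 0, 16], [4, -5, 6, 0, 0, 0, 24], [4, -7, 9, 0, 0, 0, 32], [4, -9, 11, 0, 0, 0, 40], [4, -11.3, 13, 0, 0, 0, 48], [4, -11.3, 15, 2, 0, 0, 56], [4, -11.3, 17, 5, 0, 0, 64], [4, -11.3, 18, 8, 0, 0, 72], [4, -11.3, 18, 8, 0, 0, 80]])

```text
clock: 11.45
position: [0.6344, -0.1197, 0.2123]
tool_rot: [-3.139, 0.007, 0.21]
force: [-1.0, -0.0, 0.2]
grip_width: 0.0398
finger_force: 0.0
```

```bash
cat > mc.py <<'E'
from h import *
from workcell import bot
import sys
# find white cassettes in the wrist view: centre, axis (towards kernels)
f=grab('wrist'); im=f['frame']; hsv=cv2.cvtColor(im,cv2.COLOR_BGR2HSV)
k=cv2.inRange(hsv,(12,120,120),(30,255,255)); wh=cv2.inRange(hsv,(0,0,170),(180,45,255))
m=cv2.morphologyEx(wh|k,cv2.MORPH_CLOSE,np.ones((9,9),np.uint8))
cs,_=cv2.findContours(m,cv2.RETR_EXTERNAL,cv2.CHAIN_APPROX_NONE)
z=float(sys.argv[1])
for c in cs:
    if cv2.contourArea(c)<1500: continue
    w=ray(f,c[:,0,:],z+.012)[:,:2].astype(np.float32)*1000; r=cv2.minAreaRect(w)
    o=np.zeros_like(m); cv2.drawContours(o,[c],-1,255,-1); ys,xs=np.nonzero(o&k)
    kc=ray(f,(xs.mean(),ys.mean()),z+.012)[0,:2]*1000 if len(xs) else None
    print(cv2.boundingRect(c),np.round(r[0],1),np.round(r[1],1),round(r[2],1),"kern",kc)
cv2.imwrite('pics/last.png',im)
s=bot.observe(); print(s['position'].round(4),s['tool_rot'].round(3),s['qpos'].round(2))
E
python3 mc.py 0
```

```text
(374, 185, 68, 87) [ 599.3 -299.6] [101.9  56.4] 6.5 kern [ 573.82258388 -302.21522047]
(236, 137, 59, 92) [ 618.  -129.6] [100.2  56.6] 7.4 kern [ 593.51369231 -132.7152171 ]
(412, 65, 100, 77) [ 742.  -308.4] [ 74.6 101.9] 12.0 kern [ 736.12946307 -274.27580663]
(277, 36, 91, 95) [ 730.6 -164.4] [89.4 90.4] 12.0 kern None
[ 0.6347 -0.1197  0.2144] [-3.14   0.005  0.201] [ 0.25  0.58 -0.24  1.54  0.15  1.04 -1.4 ]
```

```bash
python3 -c "
from h import *
print(go([.642,-.1265,.02],.129))"
```

```text
[ 0.68  0.84 19.44 -0.08  0.29  4.12]
```

servo_tool(plan=[[4, 0.7, 0.85, 4, 0, 0.3, 4.1], [4, 0.7, 0.85, 9, 0, 0.3, 4.1], [4, 0.7, 0.85, 13, 0, 0.3, 4.1], [4, 0.7, 0.85, 16, 0, 0.3, 4.1], [4, 0.7, 0.85, 18.5, 0, 0.3, 4.1], [4, 0.7, 0.85, 19.4, 0, 0.3, 4.1], [4, 0.7, 0.85, 19.4, 0, 0.3, 4.1]], force=50)

```text
clock: 12.2
position: [0.6433, -0.1273, 0.0232]
tool_rot: [-3.141, -0.003, 0.145]
force: [-0.5, -0.8, 0.7]
grip_width: 0.0402
finger_force: 0.0
```

servo_tool(plan=[[2, 0, 0, 0, 0, 0, 0], [1, 0, 0, 0, 0, 0, 0], [0.5, 0, 0, 0, 0, 0, 0], [0.5, 0, 0, 0, 0, 0, 0], [0.5, 0, 0, 0, 0, 0, 0], [0.5, 0, 0, 0, 0, 0, 0]], force=50)

```text
clock: 12.8
position: [0.6448, -0.128, 0.0261]
tool_rot: [3.141, -0.008, 0.143]
force: [-0.9, 1.9, 8.0]
grip_width: 0.0123
finger_force: 49.8
```

servo_tool(plan=[[0.5, 0, 0, -3, 0, 0, 0], [0.5, 0, 0, -8, 0, 0, 0], [0.5, -1, -1, -13, 0, 0, -8], [0.5, -3, -2, -18, 0, 0, -16], [0.5, -6, -4, -22, 0, 0, -24], [0.5, -9, -6, -24, 0, 0, -32], [0.5, -12, -8, -24, 0, 0, -40], [0.5, -15, -10, -24, 0, 0, -48], [0.5, -16.9, -12.3, -24, 0, 0, -56], [0.5, -16.9, -12.3, -24, 0, 0, -64]])

```text
clock: 13.8
position: [0.4556, -0.0287, 0.2648]
tool_rot: [3.135, -0.001, 1.268]
force: [0.8, -1.1, -0.9]
grip_width: 0.0123
finger_force: 49.1
```

servo_tool(plan=[[0.5, 2, -1, 0, 0, 0, -8], [0.5, 4, -2, 0, 0, 0, -16], [0.5, 7, -3.5, 0, 0, 0, -24], [0.5, 10, -5, 0, 0, 0, -32], [0.5, 13, -6.5, 0, 0, 0, -40], [0.5, 16, -8, 0, 0, 0, -48], [0.5, 19, -9.5, 0, 0, 0, -56], [0.5, 21.2, -10.4, 0, 0, 0, -64], [0.5, 21.2, -10.4, 0, 0, 0, -72], [0.5, 21.2, -10.4, 0, 0, 0, -80]])

```text
clock: 14.8
position: [0.4236, 0.2039, 0.2642]
tool_rot: [3.138, 0.005, 2.663]
force: [0.9, -1.3, -1.7]
grip_width: 0.0124
finger_force: 49.1
```

```bash
python3 -c "
from h import *
from workcell import bot; s=bot.observe(); print(s['grip_width'],s['finger_force'],s['qpos'].round(2),s['position']); print(go(rd(-.072,.019,.10),np.pi+YAW))"
```

```text
0.012357076731992801 49.11916136741638 [ 0.18  0.35 -0.95  1.92  0.33  1.03  0.18] [0.42358594 0.20394288 0.26421973]
[ -0.11   0.05  16.42   0.15   0.35 -19.44]
```

servo_tool(plan=[[0.5, 0, 0, 3, 0, 0, -8], [0.5, -0.1, 0, 7, 0, 0.3, -16], [0.5, -0.1, 0, 11, 0.1, 0.35, -19.4], [0.5, -0.1, 0, 14, 0.1, 0.35, -19.4], [0.5, -0.1, 0, 16, 0.1, 0.35, -19.4], [0.5, -0.1, 0, 16.4, 0.1, 0.35, -19.4], [0.5, -0.1, 0, 16.4, 0.1, 0.35, -19.4]])

```text
clock: 15.5
position: [0.4257, 0.2031, 0.1001]
tool_rot: [3.141, -0.001, 2.995]
force: [0.9, -0.4, 0.2]
grip_width: 0.0123
finger_force: 49.1
```

```bash
python3 mc.py 0.06;python3 -c "
from h import *
from workcell import bot; s=bot.observe(); print(inr(s['position']));print(go(rd(-.072,.019,.058),np.pi+YAW))"
```

```text
(193, 195, 121, 149) [453.3 195.8] [66.5 96.5] 81.2 kern [489.19569352 193.270492  ]
[0.4259 0.2032 0.1006] [ 3.14  -0.     2.994] [ 0.05  0.61 -0.83  2.07  0.68  0.74  0.22]
[-0.0718  0.0183  0.1006]
[ 0.02  0.07  4.26  0.08 -0.01 -0.46]
```

View pics/last.png

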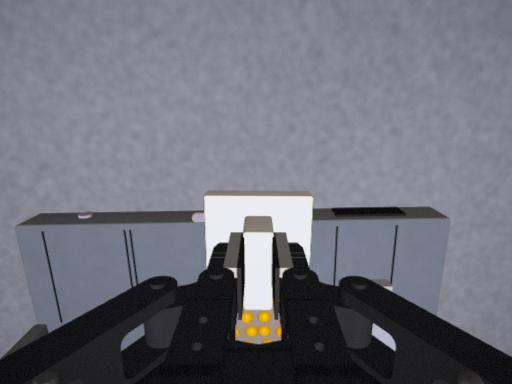

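The cassette is held straight at (258,250), kernel end toward the reader, over bay y=+19.

servo_tool(plan=[[0.5, 0, 0.07, 2, 0, 0, -0.5], [0.5, 0, 0.07, 3.5, 0, 0, -0.5], [0.5, 0, 0.07, 4.3, 0, 0, -0.5], [0.5, 0, 0.07, 4.3, 0, 0, -0.5]])

```text
clock: 15.95
position: [0.4258, 0.2037, 0.0569]
tool_rot: [3.141, -0.001, 3.003]
force: [-0.5, -0.1, 0.2]
grip_width: 0.0124
finger_force: 49.1
```

servo_tool(plan=[[0.5, -1, 0, 0, 0, 0, 0], [0.5, -2, 0, 0, 0, 0, 0], [0.5, -3, 0, 0, 0, 0, 0], [0.5, -4, 0, 0, 0, 0, 0], [0.5, -5, 0, 0, 0, 0, 0], [0.5, -6, 0, 0, 0, 0, 0], [0.5, -6, 0, 0, 0, 0, 0]])

```text
clock: 16.65
position: [0.4862, 0.1951, 0.0564]
tool_rot: [3.14, -0.001, 3.002]
force: [-0.2, 0.8, -2.1]
grip_width: 0.0124
finger_force: 49.1
```

servo_tool(plan=[[0.5, -0.3, 0, 0, 0, 0, 0], [0.5, -0.6, 0, 0, 0, 0, 0], [0.5, -0.8, 0, 0, 0, 0, 0], [0.5, -1.0, 0, 0, 0, 0, 0], [0.5, -1.0, 0, 0, 0, 0, 0]])

```text
clock: 17.15
position: [0.4942, 0.194, 0.0564]
tool_rot: [3.141, -0.003, 3.004]
force: [-5.4, -0.3, 0.5]
grip_width: 0.0124
finger_force: 49.4
```

servo_tool(plan=[[0.5, 0.1, 0, 0.1, 0, 0, 0], [2, 0.1, 0, 0.1, 0, 0, 0], [3, 0.1, 0, 0.1, 0, 0, 0], [3, 0.1, 0, 0.1, 0, 0, 0], [3, 0.1, 0, -2, 0, 0, 0], [3, 0.1, 0, -6, 0, 0, 0], [3, 2, -1, -11, 0, 0, 0], [3, 4, -2, -16, 0, 0, 0], [3, 5, -3, -21, 0, 0, 0], [3, 5, -3, -22, 0, 0, 0]])

```text
clock: 18.15
position: [0.441, 0.1711, 0.28]
tool_rot: [3.14, 0.002, 3.004]
force: [0.8, -0.4, -1.4]
grip_width: 0.0298
finger_force: 0.0
```

```bash
cat > bed.py <<'E'
from h import *
# kernels of cassettes on the bed are hidden by the bar: use the white plate/rib in front of it
f=grab('wrist'); im=f['frame']; hsv=cv2.cvtColor(im,cv2.COLOR_BGR2HSV)
wh=cv2.inRange(hsv,(0,0,215),(180,40,255)); cs,_=cv2.findContours(wh,cv2.RETR_EXTERNAL,cv2.CHAIN_APPROX_NONE)
for c in cs:
    if cv2.contourArea(c)<300: continue
    W=ray(f,c[:,0,:],.042); q=np.array([inr(p) for p in W])
    print(cv2.boundingRect(c),"reader x",q[:,0].min(),q[:,0].max(),"y",q[:,1].min(),q[:,1].max(), cv2.minAreaRect(np.float32(q[:,:2]*1000)))
cv2.imwrite('pics/last.png',im)
from workcell import bot; s=bot.observe(); print(s['position'].round(4),s['tool_rot'].round(3),s['qpos'].round(2))
E
python3 bed.py
```

```text
(469, 314, 43, 36) reader x 0.1574 0.2151 y 0.2811 0.3478 ((193.4447021484375, 316.6531982421875), (58.439605712890625, 56.992000579833984), 16.304443359375)
(414, 259, 98, 51) reader x 0.0744 0.1495 y 0.1962 0.3342 ((99.30784606933594, 274.0129699707031), (144.57261657714844, 60.544918060302734), 72.89727020263672)
(343, 202, 17, 26) reader x -0.0032 0.0298 y 0.0961 0.1145 ((13.299999237060547, 105.30000305175781), (18.400001525878906, 33.0), 90.0)
(260, 184, 45, 46) reader x -0.0262 0.0324 y -0.0083 0.046 ((3.1000003814697266, 18.849998474121094), (54.29999923706055, 58.60000228881836), 90.0)
[0.4419 0.1714 0.2814] [3.14  0.004 3.003] [ 0.33  0.36 -1.04  1.89  0.36  1.09  0.58]
```

servo_tool(plan=[[4, -0.5, -2, 0, 0, 0, 8], [4, -1, -4, 0, 0, 0, 16], [4, -1.5, -7, 0, 0, 0, 24], [4, -2, -10, 0, 0, 0, 32], [4, -3, -13, 0, 0, 0, 40], [4, -4, -16, 0, 0, 0, 48], [4, -4.5, -18, 0, 0, 0, 56], [4, -4.5, -19.5, 0, 0, 0, 64], [4, -4.5, -19.5, 0, 0, 0, 72], [4, -4.5, -19.5, 0, 0, 0, 80]])

```text
clock: 19.2
position: [0.459, -0.0289, 0.276]
tool_rot: [-3.14, -0.001, 1.6]
force: [0.3, -0.1, -1.3]
grip_width: 0.04
finger_force: 0.0
```

servo_tool(plan=[[4, -3, 0.5, 0, 0, 0, 8], [4, -6, 1.5, 0, 0, 0, 16], [4, -9, 3, 0, 0, 0, 24], [4, -12, 5, 0, 0, 0, 32], [4, -15, 7, 0, 0, 0, 40], [4, -18, 9, 0, 0, 0, 48], [4, -21, 11, 2, 0, 0, 56], [4, -23.5, 13, 4, 0, 0, 64], [4, -25.5, 13, 6, 0, 0, 72], [4, -25.5, 13, 7, 0, 0, 80]])

```text
clock: 20.2
position: [0.5971, -0.2813, 0.2027]
tool_rot: [-3.14, 0.004, 0.202]
force: [-0.7, 1.6, -0.0]
grip_width: 0.0403
finger_force: 0.0
```

```bash
python3 mc.py 0
```

```text
(247, 120, 63, 97) [ 601.6 -300.1] [99.4 56.2] 6.3 kern [ 577.02826081 -302.9567307 ]
(250, 0, 85, 62) [ 733.2 -285.1] [52.  77.6] 11.5 kern [ 718.98868278 -275.60127713]
(113, 0, 97, 55) [ 712.3 -166.5] [45.8 88.4] 11.5 kern None
[ 0.5969 -0.2793  0.202 ] [-3.138  0.005  0.194] [ 0.51  0.62 -0.25  1.52  0.17  1.03 -1.16]
```

```bash
python3 -c "
from h import *
print(go([.628,-.297,.027],.113))"
```

```text
[ 2.79  2.39 17.48 -0.17  0.28  4.65]
```

servo_tool(plan=[[4, 1.5, 1.2, 3, 0, 0.3, 4.6], [4, 2.8, 2.4, 8, 0, 0.3, 4.6], [4, 2.8, 2.4, 12, 0, 0.3, 4.6], [4, 2.8, 2.4, 15, 0, 0.3, 4.6], [4, 2.8, 2.4, 17, 0, 0.3, 4.6], [4, 2.8, 2.4, 17.5, 0, 0.3, 4.6], [4, 2.8, 2.4, 17.5, 0, 0.3, 4.6]], force=50)

```text
clock: 20.95
position: [0.6304, -0.2954, 0.0307]
tool_rot: [-3.14, -0.004, 0.132]
force: [0.2, 0.7, 0.6]
grip_width: 0.04
finger_force: 0.0
```

servo_tool(plan=[[2, 0, 0, 0, 0, 0, 0], [1, 0, 0, 0, 0, 0, 0], [0.5, 0, 0, 0, 0, 0, 0], [0.5, 0, 0, 0, 0, 0, 0], [0.5, 0, 0, 0, 0, 0, 0], [0.5, 0, 0, 0, 0, 0, 0]], force=50)

```text
clock: 21.55
position: [0.6312, -0.2962, 0.0325]
tool_rot: [-3.141, -0.006, 0.131]
force: [-1.9, 0.8, 6.6]
grip_width: 0.0117
finger_force: 48.8
```

servo_tool(plan=[[2.5, 0, 0, 0, 0, 0, 0], [3, 0, 0, 0, 0, 0, 0], [3, -0.1, 0, 0.5, 0, 0.2, 0.8], [3, -0.2, 0, 0.9, 0, 0.2, 0.8], [3, -0.2, 0, 0.9, 0, 0.2, 0.8], [1, -0.2, 0, 0.9, 0, 0.2, 0.8], [0.5, -0.2, 0, 0.9, 0, 0.2, 0.8], [0.5, -0.2, 0, 0.9, 0, 0.2, 0.8], [0.5, -0.2, 0, 0.9, 0, 0.2, 0.8], [0.5, -0.2, 0, 0.9, 0, 0.2, 0.8]], force=60)

```text
clock: 22.55
position: [0.6285, -0.2961, 0.0218]
tool_rot: [-3.14, -0.008, 0.116]
force: [0.6, -0.7, 0.3]
grip_width: 0.0123
finger_force: 58.5
```

servo_tool(plan=[[0.5, 0, 0, -3, 0, 0, 0], [0.5, 0, 0, -8, 0, 0, 0], [0.5, -1, -2, -13, 0, 0, -8], [0.5, -2, -4, -17, 0, 0, -16], [0.5, -4, -7, -21, 0, 0, -24], [0.5, -6, -10, -24, 0, 0, -32], [0.5, -8, -13, -24, 0, 0, -40], [0.5, -10, -16, -24, 0, 0, -48], [0.5, -12, -19, -24, 0, 0, -56], [0.5, -13.5, -21.3, -24, 0, 0, -64]])

```text
clock: 23.55
position: [0.4664, -0.0995, 0.2613]
tool_rot: [3.135, -0.004, 1.24]
force: [0.9, -0.3, -1.0]
grip_width: 0.0121
finger_force: 58.6
```

servo_tool(plan=[[0.5, 2, -1, 0, 0, 0, -8], [0.5, 4, -2, 0, 0, 0, -16], [0.5, 7, -4, 0, 0, 0, -24], [0.5, 10, -6, 0, 0, 0, -32], [0.5, 13, -8, 0, 0, 0, -40], [0.5, 16, -10, 0, 0, 0, -48], [0.5, 19, -11.5, 0, 0, 0, -56], [0.5, 21.1, -13, 0, 0, 0, -64], [0.5, 21.1, -13, 0, 0, 0, -72], [0.5, 21.1, -13, 0, 0, 0, -80]])

```text
clock: 24.55
position: [0.4147, 0.1421, 0.2614]
tool_rot: [3.136, 0.006, 2.637]
force: [-0.7, -0.5, -1.8]
grip_width: 0.0124
finger_force: 58.6
```

```bash
python3 -c "
from h import *
from workcell import bot; s=bot.observe(); print(s['grip_width'],s['finger_force'],s['qpos'].round(2),s['position']); print(go(rd(-.072,-.043,.095),np.pi+YAW))"
```

```text
0.012416945884483275 58.58525276184082 [ 0.37  0.3  -1.01  2.    0.31  0.99  0.28] [0.41467612 0.14205829 0.26138648]
[ -0.11   0.07  16.64   0.27   0.38 -20.94]
```

servo_tool(plan=[[0.5, 0, 0, 3, 0, 0, -8], [0.5, -0.1, 0, 7, 0.2, 0.3, -16], [0.5, -0.1, 0.1, 11, 0.3, 0.4, -21], [0.5, -0.1, 0.1, 14, 0.3, 0.4, -21], [0.5, -0.1, 0.1, 16, 0.3, 0.4, -21], [0.5, -0.1, 0.1, 16.6, 0.3, 0.4, -21], [0.5, -0.1, 0.1, 16.6, 0.3, 0.4, -21]])

```text
clock: 25.25
position: [0.4174, 0.1423, 0.0952]
tool_rot: [-3.141, -0.001, 2.997]
force: [0.2, 0.3, 0.1]
grip_width: 0.0122
finger_force: 58.6
```

```bash
python3 bed.py; python3 -c "
from h import *
from workcell import bot; s=bot.observe(); print(inr(s['position']),s['grip_width'],s['finger_force']);print(go(rd(-.072,-.043,.053),np.pi+YAW))"
```

```text
(243, 237, 30, 79) reader x -0.0563 0.0028 y -0.0534 -0.0338 ((-26.75, -43.599998474121094), (19.60000228881836, 59.099998474121094), 90.0)
(203, 199, 110, 70) reader x -0.0821 -0.0336 y -0.0783 -0.0083 ((-58.00798797607422, -43.31074523925781), (70.19242858886719, 48.31386184692383), 89.58781433105469)
[0.4178 0.1423 0.0959] [-3.141 -0.     2.996] [ 0.2   0.59 -0.86  2.15  0.71  0.71  0.28]
[-0.0714 -0.0431  0.0959] 0.012434941259083374 58.619223833084106
[ 0.05  0.02  4.29 -0.01 -0.02 -0.36]
```

View pics/last.png

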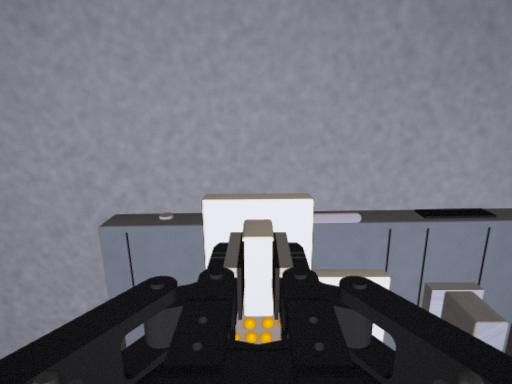

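Cassette B is held straight over bay y=-43, cassette A is seated to its right at (350,300), and the wedge is beyond at (465,310).

servo_tool(plan=[[0.5, 0, 0, 2, 0, 0, -0.4], [0.5, 0, 0, 3.5, 0, 0, -0.4], [0.5, 0, 0, 4.25, 0, 0, -0.4], [0.5, 0, 0, 4.25, 0, 0, -0.4]])

```text
clock: 25.7
position: [0.4178, 0.1421, 0.0531]
tool_rot: [-3.141, -0.0, 3.003]
force: [0.7, 0.2, -0.4]
grip_width: 0.0127
finger_force: 58.7
```

servo_tool(plan=[[0.5, -1, 0, 0, 0, 0, 0], [0.5, -2, 0, 0, 0, 0, 0], [0.5, -3, 0, 0, 0, 0, 0], [0.5, -4, 0, 0, 0, 0, 0], [0.5, -5, 0, 0, 0, 0, 0], [0.5, -6, 0, 0, 0, 0, 0], [0.5, -6, 0, 0, 0, 0, 0]])

```text
clock: 26.4
position: [0.4782, 0.1336, 0.0526]
tool_rot: [3.142, -0.001, 3.002]
force: [-0.1, 0.2, -0.7]
grip_width: 0.0121
finger_force: 58.7
```

servo_tool(plan=[[0.5, -0.3, 0, 0, 0, 0, 0], [0.5, -0.6, 0, 0, 0, 0, 0], [0.5, -0.8, 0, 0, 0, 0, 0], [0.5, -0.95, 0, 0, 0, 0, 0], [0.5, -0.95, 0, 0, 0, 0, 0]])

```text
clock: 26.9
position: [0.4861, 0.1326, 0.0527]
tool_rot: [-3.141, -0.001, 3.003]
force: [-3.3, 0.1, 0.1]
grip_width: 0.0126
finger_force: 58.7
```

servo_tool(plan=[[0.5, 0.1, 0, 0.1, 0, 0, 0], [2, 0.1, 0, 0.1, 0, 0, 0], [3, 0.1, 0, 0.1, 0, 0, 0], [3, 0.1, 0, 0.1, 0, 0, 0], [3, 0.1, 0, -2, 0, 0, 0], [3, 0.1, 0, -6, 0, 0, 0], [3, 2, 1, -11, 0, 0, 0], [3, 4, 3, -16, 0, 0, 0], [3, 5, 6, -20, 0, 0, 0], [3, 5, 8, -20, 0, 0, 0]])

```text
clock: 27.9
position: [0.4482, 0.2204, 0.2569]
tool_rot: [3.14, 0.004, 3.003]
force: [1.2, 0.2, -0.7]
grip_width: 0.0303
finger_force: 0.0
```

```bash
sed -i 's/(0,0,215)/(0,0,200)/' bed.py; python3 bed.py
```

```text
(403, 266, 109, 85) reader x 0.0728 0.1974 y 0.22 0.3766 ((121.64144897460938, 314.572021484375), (186.4537353515625, 61.492271423339844), 57.10609436035156)
(305, 207, 19, 28) reader x -0.0037 0.0302 y 0.0944 0.1164 ((13.203376770019531, 105.03106689453125), (34.49285888671875, 21.481958389282227), 2.260468006134033)
(218, 188, 49, 49) reader x -0.0266 0.0326 y -0.0073 0.0485 ((3.0, 20.599998474121094), (55.79999923706055, 59.19999694824219), 90.0)
(165, 188, 50, 49) reader x -0.0267 0.0325 y -0.0692 -0.0131 ((2.8999996185302734, -41.14999771118164), (56.099998474121094, 59.20000076293945), 90.0)
[0.4483 0.2244 0.257 ] [3.137 0.004 3.006] [ 0.2   0.45 -1.04  1.86  0.44  1.08  0.43]
```

View pics/last.png

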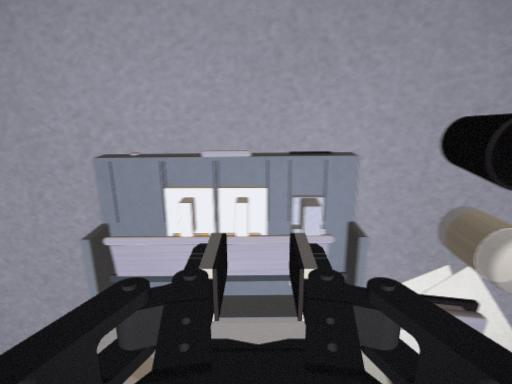

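Both cassettes are seated at (190,212) and (243,212) against the stop, and the wedge is still in place at (308,213). Next I fetch the wedge.

```bash
python3 -c "
from h import *
print(go(rd(.0005,.095,.048),np.pi+YAW))"
```

```text
[-5.25  5.16 20.94  0.24  0.23  0.18]
```

servo_tool(plan=[[4, -2, 2.5, 2, 0.2, 0.2, 0.2], [4, -5.2, 5.2, 5, 0.2, 0.2, 0.2], [4, -5.2, 5.2, 10, 0.2, 0.2, 0.2], [4, -5.2, 5.2, 15, 0.2, 0.2, 0.2], [4, -5.2, 5.2, 18, 0.2, 0.2, 0.2], [4, -5.2, 5.2, 20.5, 0.2, 0.2, 0.2], [4, -5.2, 5.2, 20.9, 0.2, 0.2, 0.2], [4, -5.2, 5.2, 20.9, 0.2, 0.2, 0.2]], force=100)

```text
clock: 28.75
position: [0.5064, 0.2631, 0.0437]
tool_rot: [-3.138, -0.005, 3.0]
force: [-0.1, 0.7, 0.9]
grip_width: 0.0402
finger_force: 0.0
```

servo_tool(plan=[[2, 0, 0, 0, 0, 0, 0], [1, 0, 0, 0, 0, 0, 0], [1, 0, 0, 0, 0, 0, 0], [1, 0, 0, 0, 0, 0, 0], [1, 0, 0, 0, 0, 0, 0], [1, 0, 0, 0, 0, 0, 0]], force=100)

```text
clock: 29.35
position: [0.5072, 0.2645, 0.0455]
tool_rot: [-3.141, -0.002, 3.0]
force: [-2.7, 5.0, 5.3]
grip_width: 0.0188
finger_force: 94.0
```

servo_tool(plan=[[1, 0, 0.4, 0, 0, 0, 0], [1, 1, 0.4, 0, 0, 0, 0], [1, 2, 0.4, 0, 0, 0, 0], [1, 3, 0.4, 0, 0, 0, 0], [1, 4, 0.4, 0, 0, 0, 0], [1, 5, 0.4, 0, 0, 0, 0], [1, 6, 0.4, 0, 0, 0, 0], [1, 7.5, 0.4, 0, 0, 0, 0], [1, 9, 0.4, 0, 0, 0, 0], [1, 10.5, 0.4, 0, 0, 0, 0]], force=100)

```text
clock: 30.35
position: [0.4034, 0.282, 0.0452]
tool_rot: [-3.139, -0.002, 2.999]
force: [1.3, 0.4, 0.6]
grip_width: 0.0187
finger_force: 97.4
```

```bash
python3 bed.py; python3 -c "
from workcell import bot; s=bot.observe(); print(s['force'],s['grip_width'],s['finger_force'])"
```

```text
(228, 320, 61, 24) reader x -0.064 -0.0496 y 0.077 0.109 ((-56.77730178833008, 93.00873565673828), (32.006629943847656, 14.354586601257324), 89.79389953613281)
(236, 250, 45, 73) reader x -0.1039 -0.0627 y 0.082 0.1044 ((-83.27503967285156, 93.2515640258789), (40.97652053833008, 22.276412963867188), 1.1934894323349)
[0.4009 0.2825 0.0452] [-3.138 -0.004  3.001] [-0.16  0.74 -0.78  2.05  0.82  0.7  -0.05]
[-2.80557252  2.27413868 -1.49084421] 0.018793005268693663 97.0056939125061
```

servo_tool(plan=[[1, 0, 0, -4, 0, 0, 0], [1, 0, 0, -9, 0, 0, 0], [1, 0, 0, -14, 0, 0, 0], [1, -1, -3, -18, 0, 0, 8], [1, -2, -6, -22, 0, 0, 16], [1, -4, -9, -23, 0, 0, 24], [1, -6, -12, -23, 0, 0, 32], [1, -7, -15, -23, 0, 0, 40], [1, -7.7, -18, -23, 0, 0, 48], [1, -7.7, -19.4, -23, 0, 0, 56]])

```text
clock: 31.4
position: [0.4533, 0.0768, 0.2751]
tool_rot: [-3.136, 0.002, 2.014]
force: [1.2, 0.9, -1.2]
grip_width: 0.0188
finger_force: 97.2
```

servo_tool(plan=[[1, -2, -1, 0, 0, 0, 8], [1, -5, -3, 0, 0, 0, 16], [1, -8, -5, 0, 0, 0, 24], [1, -11, -7, 0, 0, 0, 32], [1, -14, -9, 0, 0, 0, 40], [1, -17, -11, 0, 0, 0, 48], [1, -20, -12.5, 0, 0, 0, 56], [1, -23, -13.5, 0, 0, 0, 64], [1, -24.4, -14, 0, 0, 0, 72], [1, -24.4, -14, 0, 0, 0, 80]])

```text
clock: 32.4
position: [0.4333, -0.2032, 0.276]
tool_rot: [3.141, 0.005, 0.617]
force: [-0.8, 1.0, -1.7]
grip_width: 0.0184
finger_force: 97.2
```

```bash
python3 - <<'E'
from h import *
from workcell import bot
t=grab('top'); pickle.dump(t,open('top2.pkl','wb')); f=grab('wrist'); pickle.dump(f,open('w6.pkl','wb'))
s=bot.observe(); print(s['position'].round(4),s['tool_rot'].round(3),s['grip_width'],s['finger_force'],s['qpos'].round(2))
print(go([.41,-.25,.20],.017))
E
```

```text
[ 0.4335 -0.2012  0.276 ] [3.141 0.005 0.623] 0.01843710752738316 97.14426398277283 [ 0.66  0.26 -0.42  1.9   0.13  1.01 -0.77]
[-4.71  2.6   7.63  0.1   0.29 34.71]
```

servo_tool(plan=[[1, -1.2, 1, 2, 0, 0.3, 8], [1, -3, 2, 4, 0, 0.3, 16], [1, -4.7, 2.6, 6, 0, 0.3, 24], [1, -4.7, 2.6, 7.6, 0, 0.3, 32], [1, -4.7, 2.6, 7.6, 0, 0.3, 34.7], [1, -4.7, 2.6, 7.6, 0, 0.3, 34.7], [1, -4.7, 2.6, 7.6, 0, 0.3, 34.7]])

```text
clock: 33.2
position: [0.4107, -0.2496, 0.2003]
tool_rot: [3.14, -0.001, 0.026]
force: [0.5, -0.1, -2.0]
grip_width: 0.0184
finger_force: 97.1
```

```bash
python3 - <<'E'
from h import *
from workcell import bot
f=grab('wrist'); s=bot.observe(); print(s['position'].round(4),s['tool_rot'].round(3),s['grip_width'])
hsv=cv2.cvtColor(f['frame'],cv2.COLOR_BGR2HSV); m=cv2.inRange(hsv,(8,70,90),(28,200,255))
cs,_=cv2.findContours(m,cv2.RETR_EXTERNAL,cv2.CHAIN_APPROX_NONE)
for c in cs:
    if cv2.contourArea(c)<300: continue
    w=ray(f,c[:,0,:],.022); print(cv2.boundingRect(c),w.min(0).round(4),w.max(0).round(4))
cv2.imwrite('pics/last.png',f['frame'])
print(go([.3835,-.322,.07],.017))
t=pickle.load(open('top2.pkl','rb')); hs=cv2.cvtColor(t['frame'],cv2.COLOR_BGR2HSV); m=cv2.inRange(hs,(8,60,60),(28,200,255)); m[:226]=0;m[294:]=0;m[:,:322]=0;m[:,366:]=0
print(rect(t,m,.022))
E
```

```text
[ 0.4107 -0.2497  0.2003] [ 3.14e+00 -1.00e-03  2.50e-02] 0.018552334747292055
(283, 159, 91, 128) [ 0.2844 -0.3684  0.022 ] [ 0.4281 -0.2755  0.022 ]
[-2.91  7.14 13.04  0.1  -0.06  0.43]
((327.05029296875, -289.5658264160156), (138.7501983642578, 29.865571975708008), 1.3252559900283813)
```

servo_tool(plan=[[1, -1.5, 4, 1, 0, 0, 0.4], [1, -2.7, 7.1, 5, 0, 0, 0.4], [1, -2.7, 7.1, 9, 0, 0, 0.4], [1, -2.7, 7.1, 12, 0, 0, 0.4], [1, -2.7, 7.1, 15, 0, 0, 0.4], [1, -2.7, 7.1, 17, 0, 0, 0.4], [1, -2.7, 7.1, 17.9, 0, 0, 0.4], [1, -2.7, 7.1, 17.9, 0, 0, 0.4]])

```text
clock: 34.05
position: [0.385, -0.3217, 0.0206]
tool_rot: [3.14, 0.0, 0.015]
force: [0.7, 0.6, -0.8]
grip_width: 0.0185
finger_force: 97.8
```

servo_tool(plan=[[1, 0, 0, 0.15, 0, 0, 0], [1, 0, 0, 0.15, 0, 0, 0], [2, 0, 0, 0.15, 0, 0, 0], [3, 0, 0, 0.15, 0, 0, 0], [3, 0, 0, 0.15, 0, 0, 0], [3, 0, 0, -3, 0, 0, 0], [3, 0, 0, -8, 0, 0, 0], [3, 0, 0, -13, 0, 0, 0], [3, 0, 0, -18, 0, 0, 0], [3, 0, 0, -20, 0, 0, 0]], force=40)

```text
clock: 35.05
position: [0.3858, -0.3221, 0.2255]
tool_rot: [3.137, -0.005, 0.013]
force: [-0.5, -0.5, -0.8]
grip_width: 0.03
finger_force: 0.0
```

```bash
python3 - <<'E'
from h import *
from workcell import bot
f=grab('wrist'); s=bot.observe(); print(s['position'].round(4),s['tool_rot'].round(3))
im=f['frame']; m=cv2.inRange(cv2.cvtColor(im,cv2.COLOR_BGR2HSV),(90,0,120),(130,60,255))
p=proj(f,[[.385,-.322,.049],[.28,-.322,.008]]); print(p)
cs,_=cv2.findContours(m,cv2.RETR_EXTERNAL,cv2.CHAIN_APPROX_NONE)
for c in cs:
    if cv2.contourArea(c)>400: w=ray(f,c[:,0,:],.02); print(cv2.boundingRect(c),w.min(0).round(3),w.max(0).round(3))
g=grab('scene')['frame']
a=cv2.resize(g[60:300,140:360],(352,384)); cv2.imwrite('pics/f.png',np.hstack([a,im[:,60:500]]))
E
```

```text
[ 0.3863 -0.3225  0.2266] [ 3.136 -0.006  0.013]
[[257.09762097 175.23624911]
 [256.01763286 252.59508871]]
(211, 278, 94, 66) [ 0.159 -0.384  0.02 ] [ 0.253 -0.266  0.02 ]
(241, 156, 32, 96) [ 0.288 -0.34   0.02 ] [ 0.4   -0.304  0.02 ]
(0, 0, 512, 352) [ 0.15  -0.654  0.02 ] [0.554 0.003 0.02 ]
```

View pics/f.png

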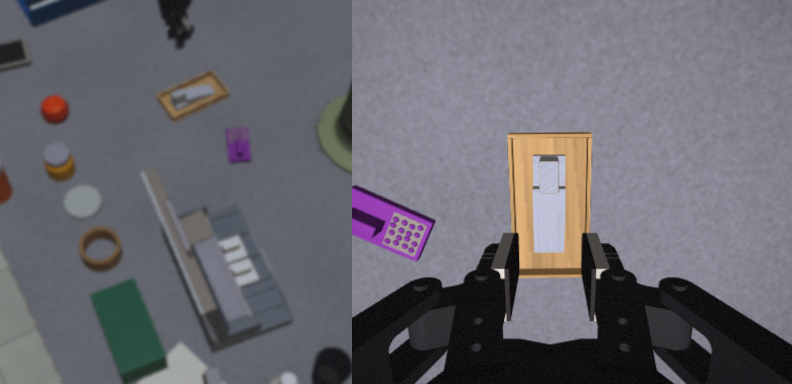

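The wedge lies flat in the tray, and in the scene view both cassettes show under the lowered bar. Last is the lid, so I need its handle position.

```bash
python3 - <<'E'
from h import *
t=fin(pickle.load(open('top2.pkl','rb'))); im=t['frame'].astype(int); g=fin(pickle.load(open('scene.pkl','rb')))
for th in(1.62,1.7,1.8):
    X=[rd(.12-.225*np.cos(th)-.02*np.sin(th),y,.085+.225*np.sin(th)-.02*np.cos(th)) for y in(-.05,0,.05)]
    E=[rd(.12-.19*np.cos(th)+.006*np.sin(th),y,.085+.19*np.sin(th)+.006*np.cos(th)) for y in(-.16,.16)]
    print(th,proj(t,X).round(1).tolist(),"lid edge",proj(t,E).round(1).tolist(),"scene",proj(g,X).round(1).tolist())
for u in(185,192,198,205,212): print(u,[(v,*im[v,u]) for v in range(132,162)])
E
```

```text
1.62 [[212.7, 156.7], [194.4, 153.6], [176.1, 150.4]] lid edge [[254.0, 158.8], [141.4, 139.4]] scene [[254.0, 184.0], [259.9, 197.4], [266.0, 211.2]]
1.7 [[214.0, 150.4], [195.7, 147.2], [177.5, 144.1]] lid edge [[254.8, 153.9], [142.8, 134.6]] scene [[248.4, 185.8], [254.2, 199.2], [260.2, 213.2]]
1.8 [[215.6, 142.8], [197.4, 139.6], [179.3, 136.5]] lid edge [[255.8, 148.1], [144.6, 128.9]] scene [[241.4, 188.4], [247.1, 201.9], [252.9, 216.0]]
185 [(132, np.int64(79), np.int64(91), np.int64(60)), (133, np.int64(77), np.int64(90), np.int64(62)), (134, np.int64(76), np.int64(90), np.int64(60)), (135, np.int64(76), np.int64(89), np.int64(59)), (136, np.int64(56), np.int64(64), np.int64(47)), (137, np.int64(53), np.int64(61), np.int64(51)), (138, np.int64(76), np.int64(81), np.int64(73)), (139, np.int64(134), np.int64(125), np.int64(121)), (140, np.int64(142), np.int64(131), np.int64(126)), (141, np.int64(138), np.int64(128), np.int64(125)), (142, np.int64(120), np.int64(119), np.int64(121)), (143, np.int64(93), np.int64(97), np.int64(98)), (144, np.int64(104), np.int64(106), np.int64
[... 6323 characters left out ...]
int64(108), np.int64(109)), (149, np.int64(109), np.int64(109), np.int64(111)), (150, np.int64(110), np.int64(114), np.int64(112)), (151, np.int64(109), np.int64(112), np.int64(111)), (152, np.int64(103), np.int64(105), np.int64(105)), (153, np.int64(83), np.int64(85), np.int64(84)), (154, np.int64(105), np.int64(105), np.int64(103)), (155, np.int64(108), np.int64(110), np.int64(107)), (156, np.int64(109), np.int64(109), np.int64(108)), (157, np.int64(109), np.int64(109), np.int64(108)), (158, np.int64(109), np.int64(109), np.int64(108)), (159, np.int64(109), np.int64(109), np.int64(107)), (160, np.int64(112), np.int64(111), np.int64(109)), (161, np.int64(111), np.int64(112), np.int64(109))]
```

servo_tool(plan=[[6, 0, 0, -4, 0, 0, -8], [6, 1, -2, -9, 0, 0, -16], [6, 2, -5, -13, 0, 0, -24], [6, 3, -8, -17, 0, 0, -32], [6, 4, -12, -20, 0, 0, -40], [6, 5, -16, -21, 0, 0, -48], [6, 6, -20, -21, 0, 0, -56], [6, 7, -24, -21, 0, 0, -64], [6, 7, -27, -21, 0, 0, -72], [6, 7, -27, -21, 0, 0, -80]])

```text
clock: 36.15
position: [0.4511, -0.0462, 0.4299]
tool_rot: [-3.141, 0.001, 1.421]
force: [0.7, -1.2, 0.8]
grip_width: 0.06
finger_force: 0.0
```

```bash
python3 - <<'E'
from h import *
from workcell import bot
s=bot.observe(); print(s['position'],s['qpos'].round(2))
print(go(rd(.10,0,.43),np.pi/2+YAW)); print(go(rd(.143,0,.40),np.pi/2+YAW)); print(go(rd(.143,0,.297),np.pi/2+YAW))
E
```

```text
[ 0.45109405 -0.04621216  0.42986545] [ 0.56  0.11 -0.65  1.69  0.07  1.36 -0.25]
[ 2.265e+01  1.099e+01 -3.000e-02 -2.000e-02  4.000e-02 -6.200e-01]
[ 2.270e+01  1.529e+01  2.970e+00 -2.000e-02  4.000e-02 -6.200e-01]
[ 2.270e+01  1.529e+01  1.327e+01 -2.000e-02  4.000e-02 -6.200e-01]
```

servo_tool(plan=[[7, 4, 2, 0, 0, 0, -0.6], [7, 8, 4, 0, 0, 0, -0.6], [7, 12, 6, 0, 0, 0, -0.6], [7, 16, 8, 0, 0, 0, -0.6], [7, 20, 11, 0, 0, 0, -0.6], [7, 22.7, 13, 0, 0, 0, -0.6], [7, 22.7, 15.3, 1.5, 0, 0, -0.6], [7, 22.7, 15.3, 3, 0, 0, -0.6], [7, 22.7, 15.3, 3, 0, 0, -0.6], [7, 22.7, 15.3, 3, 0, 0, -0.6]])

```text
clock: 37.15
position: [0.6384, 0.1493, 0.3999]
tool_rot: [-3.141, 0.002, 1.42]
force: [-0.6, -0.7, 0.6]
grip_width: 0.0697
finger_force: 0.0
```

```bash
python3 - <<'E'
from h import *
from workcell import bot
f=grab('wrist'); s=bot.observe(); print(inr(s['position']),s['tool_rot'].round(3),s['qpos'].round(2))
g=f['frame'].astype(int)
for th in(1.7,1.76,1.8):
    X=[rd(.12-.225*np.cos(th)-.02*np.sin(th),y,.085+.225*np.sin(th)-.02*np.cos(th)) for y in(-.04,0,.04)]
    print(th,proj(f,X).round(0).tolist())
v=int(proj(f,[rd(.143,.03,.31)])[0,1]); 
for w in(v-12,v,v+12):
    if 0<=w<384: print(w,[(u,int(g[w,u].mean())) for u in range(170,340,4)])
E
```

```text
[ 0.1461 -0.0056  0.4007] [3.141e+00 1.000e-03 1.420e+00] [ 0.09  0.54 -0.71  1.24  0.34  1.49 -0.72]
1.7 [[237.0, 241.0], [235.0, 191.0], [233.0, 137.0]]
1.76 [[254.0, 240.0], [253.0, 191.0], [253.0, 136.0]]
1.8 [[266.0, 239.0], [265.0, 190.0], [265.0, 136.0]]
138 [(170, 233), (174, 167), (178, 158), (182, 169), (186, 168), (190, 168), (194, 170), (198, 169), (202, 175), (206, 173), (210, 167), (214, 116), (218, 73), (222, 126), (226, 126), (230, 128), (234, 124), (238, 136), (242, 134), (246, 170), (250, 173), (254, 176), (258, 128), (262, 149), (266, 148), (270, 209), (274, 210), (278, 139), (282, 145), (286, 141), (290, 145), (294, 145), (298, 141), (302, 144), (306, 140), (310, 78), (314, 34), (318, 63), (322, 80), (326, 77), (330, 75), (334, 80), (338, 80)]
150 [(170, 233), (174, 232), (178, 156), (182, 157), (186, 154), (190, 153), (194, 154), (198, 153), (202, 156), (206, 155), (210, 152), (214, 155), (218, 152), (222, 153), (226, 151), (230, 154), (234, 151), (238, 150), (242, 150), (246, 168), (250, 176), (254, 173), (258, 138), (262, 147), (266, 149), (270, 211), (274, 210), (278, 143), (282, 146), (286, 139), (290, 145), (294, 146), (298, 143), (302, 137), (306, 146), (310, 85), (314, 36), (318, 64), (322, 81), (326, 80), (330, 77), (334, 80), (338, 80)]
162 [(170, 234), (174, 233), (178, 161), (182, 155), (186, 155), (190, 154), (194, 154), (198, 154), (202, 154), (206, 154), (210, 152), (214, 154), (218, 152), (222, 153), (226, 152), (230, 152), (234, 150), (238, 148), (242, 150), (246, 168), (250, 174), (254, 177), (258, 144), (262, 148), (266, 147), (270, 210), (274, 212), (278, 141), (282, 141), (286, 143), (290, 145), (294, 140), (298, 145), (302, 145), (306, 143), (310, 90), (314, 31), (318, 63), (322, 82), (326, 78), (330, 79), (334, 80), (338, 78)]
```

servo_tool(plan=[[7, 0.3, -0.45, 3, 0, 0, -0.6], [7, 0.3, -0.45, 6, 0, 0, -0.6], [7, 0.3, -0.45, 8.5, 0, 0, -0.6], [7, 0.3, -0.45, 10, 0, 0, -0.6], [7, 0.3, -0.45, 10.3, 0, 0, -0.6], [4, 0.3, -0.45, 10.3, 0, 0, -0.6], [2.5, 0.3, -0.45, 10.3, 0, 0, -0.6], [1.5, 0.3, -0.45, 10.3, 0, 0, -0.6], [0.8, 0.3, -0.45, 10.3, 0, 0, -0.6], [0.8, 0.3, -0.45, 10.3, 0, 0, -0.6]], force=30)

```text
clock: 38.2
position: [0.6348, 0.1529, 0.298]
tool_rot: [3.14, 0.001, 1.431]
force: [-1.2, -0.7, 7.0]
grip_width: 0.0106
finger_force: 29.2
```

```bash
python3 - <<'E'
from h import *
from workcell import bot
s=bot.observe(); p=inr(s['position']); print(p,s['tool_rot'].round(4),s['force'],s['grip_width'],s['finger_force'])
# bar centre assumed at grip height ; arc about hinge
th0=1.755
h=lambda th: np.array([.12-.225*np.cos(th)-.02*np.sin(th),.085+.225*np.sin(th)-.02*np.cos(th)])
R=Ro.from_euler("xyz",s["tool_rot"])
for th in np.arange(th0-.09,.4,-.09):
    d=h(th)-h(th0); w=d[0]*EX+np.array([0,0,d[1]]); print(round(th,3),(R.inv().apply(w)*100).round(2))
E
```

```text
[ 0.142  -0.0026  0.298 ] [3.1402e+00 1.1000e-03 1.4305e+00] [-1.15678683 -0.69095147  6.95967312] 0.010564096971289431 29.223066866397858
1.665 [-0.   -2.03 -0.11]
1.575 [-0.01 -4.06 -0.03]
1.485 [-0.01 -6.08  0.23]
1.395 [-0.01 -8.06  0.67]
1.305 [ -0.01 -10.     1.29]
1.215 [-1.000e-02 -1.187e+01  2.080e+00]
1.125 [-1.000e-02 -1.367e+01  3.030e+00]
1.035 [-1.000e-02 -1.537e+01  4.140e+00]
0.945 [ -0.02 -16.96   5.4 ]
0.855 [ -0.02 -18.44   6.8 ]
0.765 [ -0.02 -19.78   8.32]
0.675 [-2.000e-02 -2.098e+01  9.960e+00]
0.585 [-1.000e-02 -2.203e+01  1.170e+01]
0.495 [-1.000e-02 -2.292e+01  1.353e+01]
0.405 [-1.000e-02 -2.364e+01  1.543e+01]
```

servo_tool(plan=[[0.8, 0, -1, -0.08, 0, 0, 0], [0.8, 0, -2, -0.1, 0, 0, 0], [0.8, 0, -3, -0.08, 0, 0, 0], [0.8, 0, -4.05, -0.03, 0, 0, 0], [0.8, 0, -5.05, 0.1, 0, 0, 0], [0.8, 0, -6.1, 0.25, 0, 0, 0], [0.8, 0, -7.1, 0.45, 0, 0, 0], [0.8, 0, -8.05, 0.67, 0, 0, 0]])

```text
clock: 39.0
position: [0.554, 0.1637, 0.2903]
tool_rot: [3.141, 0.002, 1.43]
force: [-1.2, -4.6, 9.2]
grip_width: 0.011
finger_force: 31.3
```

servo_tool(plan=[[0.8, 0, -1.0, 0.3, 0, 0, 0], [0.8, 0, -1.95, 0.62, 0, 0, 0], [0.8, 0, -2.9, 1.0, 0, 0, 0], [0.8, 0, -3.8, 1.4, 0, 0, 0], [0.8, 0, -4.7, 1.88, 0, 0, 0], [0.8, 0, -5.6, 2.36, 0, 0, 0], [0.8, 0, -7.3, 3.47, 0, 0, 0], [0.8, 0, -8.9, 4.73, 0, 0, 0], [0.8, 0, -10.4, 6.13, 0, 0, 0], [0.8, 0, -11.7, 7.65, 0, 0, 0]])

```text
clock: 40.0
position: [0.4377, 0.1799, 0.2133]
tool_rot: [3.142, 0.002, 1.43]
force: [4.8, -2.7, -2.2]
grip_width: 0.0105
finger_force: 30.4
```

```bash
python3 - <<'E'
from h import *
from workcell import bot
s=bot.observe(); p=inr(s['position']); print(p,s['tool_rot'].round(4),s['force'],s['grip_width'],s['finger_force'],s['qpos'].round(2))
E
```

```text
[-0.057  -0.0032  0.2133] [3.1416e+00 2.3000e-03 1.4305e+00] [ 4.80008742 -2.74770251 -2.22022886] 0.010507335083024318 30.396402776241302 [ 0.09  0.39 -0.76  1.98  0.34  0.91 -0.99]
```

servo_tool(plan=[[0.8, 0, -0.6, 0.8, 0, 0, 0], [0.8, 0, -1.2, 1.64, 0, 0, 0], [0.8, 0, -1.7, 2.5, 0, 0, 0], [0.8, 0, -2.25, 3.4, 0, 0, 0], [0.8, 0, -2.7, 4.3, 0, 0, 0], [0.8, 0, -3.15, 5.2, 0, 0, 0], [0.8, 0, -3.5, 6.15, 0, 0, 0], [0.8, 0, -3.85, 7.1, 0, 0, 0]])

```text
clock: 40.8
position: [0.4002, 0.1848, 0.1424]
tool_rot: [-3.141, 0.003, 1.43]
force: [-1.7, -6.7, 2.8]
grip_width: 0.0107
finger_force: 31.9
```

servo_tool(plan=[[1.8, 0, 0, 0, 0, 0, 0], [2.4, 0, 0, 0, 0, 0, 0], [2.4, 0, 0, -2, 0, 0, 0], [2.4, 0, 0, -4.5, 0, 0, 0], [1, 0, 0, -5, 0, 0, 0], [0, 0, 0, -5, 0, 0, 0], [0, 0, 0, -5, 0, 0, 0], [0, 0, 0, -5, 0, 0, 0]])

```text
clock: 41.6
position: [0.4007, 0.1855, 0.1923]
tool_rot: [-3.141, 0.002, 1.431]
force: [-0.2, -0.4, -0.3]
grip_width: 0.0004
finger_force: 0.0
```

```bash
python3 - <<'E'
from h import *
from workcell import bot
s=bot.observe(); p=inr(s['position']); print(p,s['tool_rot'].round(4),s['force'],s['grip_width'],s['qpos'].round(2))
print(go(rd(-.102,0,.12),np.pi/2+YAW))
E
```

```text
[-0.0944 -0.0028  0.1923] [-3.1410e+00  1.8000e-03  1.4305e+00] [-0.20997638 -0.4190017  -0.31579197] 0.0003889346868870256 [ 0.06  0.37 -0.77  2.07  0.35  0.83 -1.06]
[ 0.29 -0.76  7.23 -0.03  0.1  -0.07]
```

servo_tool(plan=[[0, 0.3, -0.6, 1.5, 0, 0, 0], [0, 0.3, -0.6, 3, 0, 0, 0], [0, 0.3, -0.6, 4.5, 0, 0, 0], [0, 0.3, -0.65, 6, 0, 0, 0], [0, 0.3, -0.7, 7.5, 0, 0, 0], [0, 0.3, -0.75, 8.5, 0, 0, 0], [0, 0.3, -0.8, 9.5, 0, 0, 0], [0, 0.3, -0.85, 10.3, 0, 0, 0], [0, 0.3, -0.85, 10.3, 0, 0, 0]])

```text
clock: 42.5
position: [0.3926, 0.1895, 0.0891]
tool_rot: [-3.141, 0.002, 1.431]
force: [-0.2, 0.7, 0.6]
grip_width: -0.0
finger_force: 0.0
```

servo_tool(plan=[[0, 0, 0, 0.4, 0, 0, 0], [0, 0, 0, 0.8, 0, 0, 0], [0, 0, 0, 1.1, 0, 0, 0], [0, 0, 0, 1.1, 0, 0, 0]])

```text
clock: 42.9
position: [0.3931, 0.1897, 0.079]
tool_rot: [3.141, 0.001, 1.431]
force: [0.9, 0.0, 0.3]
grip_width: 0.0003
finger_force: 0.0
```

```bash
python3 - <<'E'
from h import *
from workcell import bot
f=grab('wrist'); t=grab('top'); s=bot.observe(); print(inr(s['position']),inr(f['C']))
g=cv2.GaussianBlur(cv2.cvtColor(f['frame'],cv2.COLOR_BGR2GRAY),(3,3),0)
for th in(0,.08,.2,.4):
    c,n=np.cos(th),np.sin(th)
    P=lambda a,b,y:rd(.12-a*c-b*n,y,.085+a*n-b*c)
    print(th,"handle y.045/.03",proj(f,[P(.225,.02,.045),P(.225,.02,.03)]).round(0).tolist(),"edge",proj(f,[P(.19,-.006,.045),P(.19,-.006,.1)]).round(0).tolist(),"top corner L,R",proj(t,[P(.19,-.006,.164),P(.19,-.006,-.164)]).round(1).tolist())
for v in(60,100,140,180,220): print(v,g[v,0:512:8].tolist())
tg=cv2.cvtColor(t['frame'],cv2.COLOR_BGR2GRAY)
for u in(165,175,225,235): print(u,tg[150:250:2,u].tolist())
E
```

```text
[-0.1024  0.0003  0.0791] [-0.1025  0.0687  0.2209]
0 handle y.045/.03 [[253.0, 154.0], [253.0, 184.0]] edge [[337.0, 163.0], [347.0, 13.0]] top corner L,R [[141.1, 218.5], [242.2, 236.0]]
0.08 handle y.045/.03 [[250.0, 160.0], [250.0, 194.0]] edge [[350.0, 171.0], [363.0, 0.0]] top corner L,R [[139.9, 217.6], [242.3, 235.3]]
0.2 handle y.045/.03 [[252.0, 173.0], [252.0, 214.0]] edge [[385.0, 186.0], [408.0, -28.0]] top corner L,R [[138.3, 215.6], [242.6, 233.6]]
0.4 handle y.045/.03 [[292.0, 216.0], [290.0, 277.0]] edge [[523.0, 233.0], [608.0, -127.0]] top corner L,R [[135.9, 210.1], [243.4, 228.7]]
60 [118, 119, 119, 118, 121, 115, 116, 125, 120, 122, 117, 121, 123, 121, 122, 123, 125, 123, 123, 126, 124, 124, 124, 128, 126, 125, 123, 129, 130, 137, 131, 130, 133, 129, 135, 132, 130, 129, 136, 136, 100, 52, 52, 139, 199, 190, 189, 189, 189, 188, 186, 188, 186, 185, 185, 185, 183, 183, 182, 180, 180, 178, 178, 169]
100 [118, 121, 122, 128, 120, 122, 123, 122, 127, 130, 125, 123, 122, 119, 126, 127, 125, 126, 130, 130, 131, 129, 128, 133, 126, 130, 128, 132, 127, 128, 130, 133, 130,
[... 1367 characters left out ...]
, 124, 107, 106, 108, 118, 143, 136, 146, 148, 149, 151, 140, 151, 156, 160, 157, 160, 159, 155, 159, 160, 149, 76, 54, 108, 106, 110, 112, 113, 77, 77, 79, 79, 81, 81, 83, 82, 84, 83, 82, 87, 83, 89, 83, 82, 84, 83]
225 [110, 110, 110, 110, 107, 109, 110, 110, 107, 109, 108, 112, 147, 136, 147, 150, 149, 149, 141, 147, 156, 158, 159, 157, 156, 158, 159, 160, 147, 149, 147, 153, 147, 147, 147, 149, 62, 62, 67, 65, 63, 65, 69, 71, 69, 72, 74, 73, 59, 44]
235 [106, 106, 109, 108, 105, 106, 107, 106, 108, 109, 108, 106, 128, 141, 135, 145, 150, 150, 149, 137, 154, 155, 157, 158, 157, 157, 156, 162, 156, 149, 148, 146, 147, 149, 149, 147, 149, 146, 76, 59, 62, 62, 65, 63, 66, 66, 56, 52, 71, 72]
```

The numbers put the lid near 0.05 rad, with the handle under the fingertips, so I'll press on through the catch.

servo_tool(plan=[[0, 0, 0, 0.2, 0, 0, 0], [0, 0, 0, 0.4, 0, 0, 0], [0, 0, 0, 0.6, 0, 0, 0], [0, 0, 0, 0.7, 0, 0, 0], [0, 0, 0, 0.7, 0, 0, 0]])

```text
clock: 43.5
position: [0.3929, 0.1895, 0.0718]
tool_rot: [3.141, 0.002, 1.43]
force: [-0.3, -0.4, -0.0]
grip_width: 0.0001
finger_force: 0.0
```

servo_tool(plan=[[0, 0, 0, 0.2, 0, 0, 0], [0, 0, 0, 0.4, 0, 0, 0], [0, 0, 0, 0.5, 0, 0, 0], [0, 0, 0, 0.5, 0, 0, 0]])

```text
clock: 43.9
position: [0.3933, 0.1898, 0.069]
tool_rot: [3.138, 0.002, 1.431]
force: [-18.6, -9.6, 86.3]
grip_width: 0.0002
finger_force: 42.8
```

```bash
cat > lid.py <<'E'
from h import *
from workcell import bot
f=grab('wrist'); s=bot.observe(); print(inr(s['position']),s['force'].round(1))
g=cv2.GaussianBlur(cv2.cvtColor(f['frame'],cv2.COLOR_BGR2GRAY),(3,3),0)
for th in(0,.02,.05,.08,.12):
    c,n=np.cos(th),np.sin(th)
    P=lambda a,b,y:rd(.12-a*c-b*n,y,.085+a*n-b*c)
    print(th,"handle end y.05 front/back",proj(f,[P(.231,.02,.05),P(.219,.02,.05),P(.225,.02,.035)]).round(1).tolist(),"edge",proj(f,[P(.19,-.006,.045),P(.19,-.006,.1)]).round(1).tolist())
for v in(60,100,180): print(v,np.argmax(np.diff(g[v,300:400].astype(int)))+300, g[v,230:272:2].tolist())
print([int(x) for x in g[110:170:2,252]])
E
python3 lid.py
```

```text
[-0.1023  0.0005  0.0691] [-18.7 -10.2  84.4]
0 handle end y.05 front/back [[238.6, 146.6], [265.2, 146.6], [252.1, 179.0]] edge [[343.6, 168.6], [355.2, 5.5]]
0.02 handle end y.05 front/back [[237.2, 148.0], [264.6, 147.9], [251.2, 181.3]] edge [[346.7, 170.6], [359.2, 2.1]]
0.05 handle end y.05 front/back [[235.4, 150.2], [264.1, 150.0], [250.1, 185.0]] edge [[352.1, 173.9], [366.2, -3.6]]
0.08 handle end y.05 front/back [[233.9, 152.7], [264.0, 152.3], [249.3, 189.0]] edge [[358.6, 177.5], [374.5, -9.9]]
0.12 handle end y.05 front/back [[232.5, 156.5], [264.8, 155.8], [249.1, 195.1]] edge [[369.2, 182.9], [388.3, -19.5]]
60 345 [139, 139, 138, 138, 135, 133, 130, 129, 131, 133, 135, 135, 133, 130, 129, 126, 126, 128, 133, 134, 136]
100 343 [128, 130, 131, 130, 130, 131, 131, 131, 133, 134, 132, 131, 131, 130, 128, 127, 128, 129, 131, 134, 135]
180 338 [137, 135, 132, 130, 142, 158, 161, 160, 160, 160, 161, 164, 165, 165, 158, 136, 108, 127, 131, 133, 134]
[132, 131, 131, 133, 135, 136, 134, 131, 132, 131, 131, 131, 126, 113, 138, 157, 162, 164, 164, 164, 164, 164, 163, 164, 164, 165, 165, 164, 164, 164]
```

servo_tool(plan=[[0, 0, 0, -0.3, 0, 0, 0], [0, 0, 0, -1, 0, 0, 0], [0, 0, 0, -1, 0, 0, 0]])

```text
clock: 44.25
position: [0.3933, 0.1897, 0.0775]
tool_rot: [3.14, 0.001, 1.43]
force: [-0.6, 0.2, 0.4]
grip_width: 0.0003
finger_force: 0.0
```

```bash
python3 lid.py
```

```text
[-0.1024  0.0003  0.0771] [-0.3  0.2  0.1]
0 handle end y.05 front/back [[239.5, 144.2], [264.7, 144.1], [252.3, 174.9]] edge [[338.0, 164.2], [347.9, 12.1]]
0.02 handle end y.05 front/back [[238.2, 145.4], [264.1, 145.2], [251.4, 177.0]] edge [[340.7, 166.0], [351.4, 9.1]]
0.05 handle end y.05 front/back [[236.5, 147.3], [263.6, 147.1], [250.3, 180.2]] edge [[345.5, 168.8], [357.4, 4.2]]
0.08 handle end y.05 front/back [[235.1, 149.5], [263.4, 149.1], [249.6, 183.8]] edge [[351.2, 171.9], [364.6, -1.2]]
0.12 handle end y.05 front/back [[233.8, 152.8], [264.0, 152.1], [249.4, 189.1]] edge [[360.5, 176.5], [376.3, -9.4]]
60 339 [136, 136, 136, 135, 132, 129, 128, 126, 127, 130, 132, 134, 133, 130, 127, 125, 125, 128, 131, 132, 133]
100 337 [125, 127, 129, 129, 129, 129, 130, 130, 130, 131, 131, 130, 129, 128, 127, 126, 125, 128, 131, 132, 132]
180 333 [133, 133, 130, 128, 129, 150, 158, 158, 158, 158, 159, 161, 162, 163, 155, 129, 110, 127, 129, 131, 132]
[130, 130, 131, 132, 133, 133, 131, 130, 129, 129, 130, 127, 114, 135, 154, 160, 161, 162, 162, 162, 161, 162, 162, 162, 162, 161, 161, 162, 162, 162]
```

servo_tool(plan=[[0, 0, 0, -4, 0, 0, 0], [0, 0, 0, -8, 0, 0, 0], [0, 0, 0, -12, 0, 0, 0], [0, -3, 0, -16, 0, 0, 0], [0, -7, 1, -19, 0, 0, 0], [0, -11, 2, -20, 0, 0, 0], [0, -15, 3, -20, 0, 0, 0], [0, -19, 4, -20, 0, 0, 0], [0, -22, 4, -20, 0, 0, 0], [0, -22, 4, -20, 0, 0, 0]])

```text
clock: 45.3
position: [0.4012, -0.0372, 0.2767]
tool_rot: [-3.141, 0.002, 1.425]
force: [-0.2, 1.2, -0.2]
grip_width: 0.0001
finger_force: 0.0
```

```bash
python3 - <<'E'
from h import *
from workcell import bot
s=bot.observe(); print(s['position'],s['force'].round(1),s['clock'])
f=grab('top'); im=f['frame']; hsv=cv2.cvtColor(im,cv2.COLOR_BGR2HSV)
def rep(n,m,b,z):
    o=np.zeros_like(m); o[b[1]:b[3],b[0]:b[2]]=m[b[1]:b[3],b[0]:b[2]]
    cs,_=cv2.findContours(o,cv2.RETR_EXTERNAL,cv2.CHAIN_APPROX_NONE)
    for c in cs:
        if cv2.contourArea(c)<40: continue
        w=ray(f,c[:,0,:],z); q=np.array([inr(p) for p in w]); print(n,cv2.boundingRect(c),"world",w.mean(0).round(3),"rd x",q[:,0].min(),q[:,0].max(),"y",q[:,1].min(),q[:,1].max(),cv2.minAreaRect(np.float32(w[:,:2]*1000)))
g=cv2.cvtColor(im,cv2.COLOR_BGR2GRAY)
b=proj(f,[rd(-.06,.155,.03),rd(-.06,-.155,.03),rd(.06,0,.03)]); print(b.round(0))
print("bed row",[int(x) for x in g[int(proj(f,[rd(-.015,-.02,.042)])[0,1]),150:250:3]])
rep("white",cv2.inRange(g,165,255),(150,180,250,240),.042)
rep("wedge",cv2.inRange(hsv,(90,0,100),(130,70,255)),(328,230,360,290),.015)
for a,v in((.19,-.006),): print("lid edge shut corners",proj(f,[rd(.12-.19,y,.091) for y in(.164,0,-.164)]).round(1).tolist())
for u in(160,200,235): print(u,[(v,int(g[v,u])) for v in range(208,246,2)])
E
```

```text
[ 0.40115119 -0.03724755  0.27669347] [-0.2  1.2 -0.2] 45.3
[[149. 218.]
 [240. 234.]
 [201. 191.]]
bed row [148, 147, 147, 146, 140, 146, 146, 148, 147, 146, 147, 157, 170, 169, 170, 170, 171, 149, 170, 169, 166, 169, 167, 143, 147, 146, 145, 145, 144, 141, 135, 55, 57, 103]
white (202, 202, 18, 17) world [0.489 0.132 0.042] rd x -0.0238 0.0275 y -0.0696 -0.0164 ((490.4735412597656, 132.40313720703125), (53.20998764038086, 51.187530517578125), 82.35677337646484)
white (183, 199, 19, 17) world [0.497 0.193 0.042] rd x -0.0245 0.0277 y -0.0079 0.0456 ((498.7545471191406, 193.47605895996094), (53.269981384277344, 52.04593276977539), 81.5260238647461)
wedge (338, 241, 12, 36) world [ 0.347 -0.323  0.015] rd x -0.1417 -0.021 y -0.5374 -0.4899 ((342.8014831542969, -323.9522705078125), (37.670066833496094, 118.2348861694336), 89.12625122070312)
wedge (328, 230, 32, 60) world [ 0.346 -0.328  0.015] rd x -0.1871 0.0235 y -0.579 -0.4508 ((340.90679931640625, -324.6962585449219), (107.41559600830078, 200.65892028808594), 89.41645050048828)
lid edge shut corners [[141.1, 218.5], [191.7, 227.3], [242.2, 236.0]]
160 [(208, 145), (210, 144), (212, 144), (214, 146), (216, 146), (218, 147), (220, 145), (222, 108), (224, 109), (226, 107), (228, 103), (230, 108), (232, 104), (234, 108), (236, 108), (238, 104), (240, 105), (242, 104), (244, 100)]
200 [(208, 164), (210, 145), (212, 138), (214, 141), (216, 142), (218, 144), (220, 141), (222, 142), (224, 148), (226, 147), (228, 144), (230, 79), (232, 108), (234, 106), (236, 106), (238, 95), (240, 124), (242, 98), (244, 105)]
235 [(208, 143), (210, 146), (212, 145), (214, 145), (216, 142), (218, 146), (220, 145), (222, 144), (224, 142), (226, 139), (228, 140), (230, 143), (232, 148), (234, 125), (236, 104), (238, 109), (240, 109), (242, 105), (244, 97)]
```

```bash
python3 -c "
from workcell import bot
print(bot.job_done())"
```

```text
the job is handed in; nothing more can be done
None
```

The job is handed in, with no verdict returned: by my last measurements both cassettes (only two were on the desk) are in their bays against the stop under the lowered bar, and the wedge lies flat in the tray. The lid reads shut, judged from the press (no resistance until a hard stop at the shut height, where the force briefly reached 86 N) and from its edge in the top view, not from a joint reading.

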